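# Clock and clip the drivers of a column loudspeaker

## Robot

A 6-joint arm with a two-finger parallel gripper is mounted at the origin on the work surface. World frame = base frame: x ahead of the robot, y to its left, z up, the work surface at z = 0. Lengths are in m, angles in rad, forces in N, time in s.
With the tool pointing down it reaches from about 0.25 to 0.725 m from the base axis. Payload 4 kg.
Tool frame: the origin (TCP) lies at the very end of the fingers, on their centre line; the grasp point (between the pads) lies 19 mm behind it; z points along the fingers, y is the direction in which the jaws open and shut (so a half turn about z gives the same grasp; the last joint's range is limited). The gripper opens to 85 mm and grips with 20 to 120 N. Pads are 22 mm wide; open, the fingers measure 114 mm over their backs; the gripper's body (76 mm by 85 mm) begins 54 mm behind the grasp point. The pads swing forward as they close: fully open they stand 13 mm farther back than shut.
Start: joints at [1.264, 0.241, 0.005, 1.335, 0, 1.571], TCP at [0.151, 0.477, 0.231] pointing down, gripper open.
Joint ranges: [-2.72, 2.72], [-1.05, 1.87], [-1.09, 1.28], [-1.99, 2.15], [-1.42, 1.44], [-3.14, 3.14]. Speed limits (rad/s): [2.79, 2.79, 3.14, 3.14, 3.14, 3.14].

## Interface

Orientations are given as a unit quaternion [x, y, z, w].
In Python, from workcell import bot gives the robot as it stands.
- The arm moves only by the shell command python3 -m crank 'ROWS'. ROWS is JSON, a list that holds one entry, the list of rows, each a list of 5 numbers: the shift along the tool's x, y, z in mm, then the turn about the tool's z in degrees, then the closure in counts, from 0 (fully open) to 255 (shut). In form: [[[tx, ty, tz, turn, grip], ...]]. A call has 1 to 12 rows; each row shifts and turns the pose as measured when the row begins, along the tool's axes as they then stand; what a row does not reach is not made up. A row lasts 1/8 s, in which the tool goes at most 62.5 mm and 10.7 degrees, less where a joint would pass 70% of its speed; a pose out of reach is approached as far as the arm can. A call is refused whole if a number of a shift passes 62.5 or a number of a turn 10.7, either way. A call with a gripper value outside its range is refused whole. The fingers move at their own pace and stop on an object; the grip force is fixed at half the most. Time passes only in rows, so rows that do not move let the fingers close. It gives the time, the measured TCP pose, the force and the opening at its end, in the units of the state.
- bot.get_obs(): the state, without advancing time (a new reading comes with each control period).
- bot.camera(name): name is "side" or "top" or "wrist"; returns a dict with "img" (420x560x3 uint8, blue, green, red), "depth" (420x560 float32, m along the optical axis (not along the pixel's ray), 0 where there is no reading), "fx", "fy", "cx", "cy" (pixels), "R" (3x3) and "t" (3): a world point X has camera coordinates R X + t; the wrist camera has in their place "T_tool_cam" (4x4, takes a point from camera to tool coordinates, whose origin is the TCP and whose axes are the flange's). Camera axes: x right, y down, z forward; pixel columns grow to the right and rows downward; lengths in m; the calibration is good to about 2 mm. A picture is of the moment at which its call begins: read the wrist's pose just before it.
- bot.job_done(): hands the job in, once; it reports no verdict.
The state is a dict: "clock": time; "joint_pos": joint angles; "joint_vel": joint speeds; "tau": joint torques, N m; "eef_pos": TCP position; "tool_rot": TCP orientation; "ft_force": force on the tool from outside, world axes, zero at the start; "ft_torque": the same for the moment, N m; "grip_width": finger opening in m.
Only numpy, scipy, OpenCV 4.12 (cv2) and the standard library are available. Lean on these libraries where they do the work, as an engineer would, in place of code of your own. Each camera call takes 0.05 s, during which the arm holds its last target.

## Task

The column loudspeaker is back from repair with its three drivers lying loose in their cut-outs. Gently push each driver round by its ears until the notch in its rim is centred on the white tick beside its cut-out, swing both of its clips fully home over its frame, and put every transport cover that is still on a driver into the grey tray. Never press on the bare cones, push the drivers only gently, and leave the mug, tape roll and practice pad alone.

Things in the scene. Friction and masses are not known exactly. Their poses are not given: they have to be found in the camera images.
- column: Column loudspeaker lying on its back, fixed: 230 (x) x 480 (y) x 130 mm high. Origin: centre of its underside; its baffle is the plane 130 mm above. Three 96 mm cut-outs on x = 0 at y = +154, 0, -154 mm. -y is the foot end (terminal panel). Each cut-out has a white tick on its foot-end side: painted line 7 mm wide on x = 0, 54 to 71 mm from the cut-out's centre.
- driver_a: Driver lying loose in the head-end (y = +154 mm) cut-out, centred to about 2 mm, 0.6 kg: round cast frame 104 mm in diameter, 8 mm thick, on the baffle; four ears 22 mm wide stand out to 70 mm from the centre. Turns when an ear is pushed (2 to 4 N), stays where left. Origin: centre of the frame's underside, at baffle height. x points to the notch; ears at 45, 135, 225, 315 degrees from it; z up.
- notch_a (a point): Notch in the rim of driver_a, open outwards, 24 mm wide, 10 mm deep. This point: middle of its mouth, 52 mm from the driver's centre, at the frame's top, 8 mm above the baffle.
- cone_a: Delicate cone of driver_a, turns with it: 76 mm disc inside the frame, its surface 7 mm below the frame's top. Same origin and axes as driver_a.
- clip_a_near (a joint): Swivel clip by driver_a, pivot 100 mm to column -x of the cut-out's centre, top 16.5 mm above baffle. Arm 53 mm long, 13 wide, 9.5 to 15.5 mm above baffle; on it, 32 mm from the pivot, a thumb knob 12 mm in diameter up to 33.5 mm. 0: arm along column +y; pi/2: shut, at its stop, arm over the frame towards its centre. Shuts clockwise from above; 1 N moves the knob; stays where left.
- clip_a_far (a joint): Swivel clip by driver_a, pivot 100 mm to column +x of the cut-out's centre, top 16.5 mm above baffle. Arm 53 mm long, 13 wide, 9.5 to 15.5 mm above baffle; on it, 32 mm from the pivot, a thumb knob 12 mm in diameter up to 33.5 mm. 0: arm along column +y; pi/2: shut, at its stop, arm over the frame towards its centre. Shuts anticlockwise from above; 1 N moves the knob; stays where left.
- driver_b: Driver lying loose in the middle (y = 0) cut-out, centred to about 2 mm, 0.6 kg: round cast frame 104 mm in diameter, 8 mm thick, on the baffle; four ears 22 mm wide stand out to 70 mm from the centre. Turns when an ear is pushed (2 to 4 N), stays where left. Origin: centre of the frame's underside, at baffle height. x points to the notch; ears at 45, 135, 225, 315 degrees from it; z up.
- notch_b (a point): Notch in the rim of driver_b, open outwards, 24 mm wide, 10 mm deep. This point: middle of its mouth, 52 mm from the driver's centre, at the frame's top, 8 mm above the baffle.
- cone_b: Delicate cone of driver_b, turns with it: 76 mm disc inside the frame, its surface 7 mm below the frame's top. Same origin and axes as driver_b.
- clip_b_near (a joint): Swivel clip by driver_b, pivot 100 mm to column -x of the cut-out's centre, top 16.5 mm above baffle. Arm 53 mm long, 13 wide, 9.5 to 15.5 mm above baffle; on it, 32 mm from the pivot, a thumb knob 12 mm in diameter up to 33.5 mm. 0: arm along column +y; pi/2: shut, at its stop, arm over the frame towards its centre. Shuts clockwise from above; 1 N moves the knob; stays where left.
- clip_b_far (a joint): Swivel clip by driver_b, pivot 100 mm to column +x of the cut-out's centre, top 16.5 mm above baffle. Arm 53 mm long, 13 wide, 9.5 to 15.5 mm above baffle; on it, 32 mm from the pivot, a thumb knob 12 mm in diameter up to 33.5 mm. 0: arm along column +y; pi/2: shut, at its stop, arm over the frame towards its centre. Shuts anticlockwise from above; 1 N moves the knob; stays where left.
- driver_c: Driver lying loose in the foot-end (y = -154 mm) cut-out, centred to about 2 mm, 0.6 kg: round cast frame 104 mm in diameter, 8 mm thick, on the baffle; four ears 22 mm wide stand out to 70 mm from the centre. Turns when an ear is pushed (2 to 4 N), stays where left. Origin: centre of the frame's underside, at baffle height. x points to the notch; ears at 45, 135, 225, 315 degrees from it; z up.
- notch_c (a point): Notch in the rim of driver_c, open outwards, 24 mm wide, 10 mm deep. This point: middle of its mouth, 52 mm from the driver's centre, at the frame's top, 8 mm above the baffle.
- cone_c: Delicate cone of driver_c, turns with it: 76 mm disc inside the frame, its surface 7 mm below the frame's top. Same origin and axes as driver_c.
- clip_c_near (a joint): Swivel clip by driver_c, pivot 100 mm to column -x of the cut-out's centre, top 16.5 mm above baffle. Arm 53 mm long, 13 wide, 9.5 to 15.5 mm above baffle; on it, 32 mm from the pivot, a thumb knob 12 mm in diameter up to 33.5 mm. 0: arm along column +y; pi/2: shut, at its stop, arm over the frame towards its centre. Shuts clockwise from above; 1 N moves the knob; stays where left.
- clip_c_far (a joint): Swivel clip by driver_c, pivot 100 mm to column +x of the cut-out's centre, top 16.5 mm above baffle. Arm 53 mm long, 13 wide, 9.5 to 15.5 mm above baffle; on it, 32 mm from the pivot, a thumb knob 12 mm in diameter up to 33.5 mm. 0: arm along column +y; pi/2: shut, at its stop, arm over the frame towards its centre. Shuts anticlockwise from above; 1 N moves the knob; stays where left.
- cover_1: Grey plastic transport cover, lying on one of the drivers over its cone, 60 g: disc 87 mm in diameter, 4 mm thick, with an upright grip rib along its x axis through the centre, 56 mm long, 12 mm thick, top 32 mm above the underside. Origin: centre of the underside; z up. 1 to 3 covers are there; None if absent.
- cover_2: Grey plastic transport cover, lying on one of the drivers over its cone, 60 g: disc 87 mm in diameter, 4 mm thick, with an upright grip rib along its x axis through the centre, 56 mm long, 12 mm thick, top 32 mm above the underside. Origin: centre of the underside; z up. 1 to 3 covers are there; None if absent.
- cover_3: Grey plastic transport cover, lying on one of the drivers over its cone, 60 g: disc 87 mm in diameter, 4 mm thick, with an upright grip rib along its x axis through the centre, 56 mm long, 12 mm thick, top 32 mm above the underside. Origin: centre of the underside; z up. 1 to 3 covers are there; None if absent.
- tray: Open grey plastic tray standing on the table, does not move: 300 (x) x 150 (y) x 60 mm high outside, walls and floor 5 mm. Origin: centre of its underside.
- mug: White mug, 80 mm in diameter, 92 mm tall. Bystander. Origin: centre of its foot.
- tape_roll: Roll of dark tape lying flat, 110 mm in diameter, 48 mm high. Bystander. Origin: centre of its underside.
- practice_pad: Round drum practice pad lying flat, 150 mm in diameter, 20 mm high. Bystander. Origin: centre of its underside.
There are look-alikes about, which are no part of the job. What is shaped like the cover_2 but green is not meant. What is shaped like the driver_c but yellow is not meant.

How it is judged:
At the end, for the whole second after the job is handed in: Every driver lies flat in its cut-out, at rest, its notch towards the foot end with the middle of its mouth within 9 mm of the line of the ticks (about 10 degrees); all six clips are shut (past 1.40 of 1.57 rad); every cover that is present lies in the tray, at rest, below its rim (x of notch_a in the frame of column between -0.009 and 0.009 m and y of notch_a in the frame of column below 0.109 m and angle between each of driver_a, driver_b, driver_c's own z axis and vertical below 0.06 rad and z of each of driver_a, driver_b, driver_c in the frame of column below 0.133 m and angular speed of each of driver_a, driver_b, driver_c below 0.1 rad/s and value of joint each of clip_a_near, clip_a_far, clip_b_near, clip_b_far, clip_c_near, clip_c_far above 1.4 rad and x of notch_b in the frame of column between -0.009 and 0.009 m and y of notch_b in the frame of column below -0.045 m and x of notch_c in the frame of column between -0.009 and 0.009 m and y of notch_c in the frame of column below -0.199 m and x of cover_1 in the frame of tray between -0.145 and 0.145 m and y of cover_1 in the frame of tray between -0.07 and 0.07 m and z of each of cover_1, cover_2, cover_3 in the frame of tray below 0.06 m and linear speed of each of cover_1, cover_2, cover_3 below 0.03 m/s and x of cover_2 in the frame of tray between -0.145 and 0.145 m and y of cover_2 in the frame of tray between -0.07 and 0.07 m and x of cover_3 in the frame of tray between -0.145 and 0.145 m and y of cover_3 in the frame of tray between -0.07 and 0.07 m); the robot touches nothing.
It fails at once if the arm or fingers press on a bare cone with more than 2 N (contact force between any of the fingers, the arm and cone_a above 2 N or contact force between any of the fingers, the arm and cone_b above 2 N or contact force between any of the fingers, the arm and cone_c above 2 N).
It fails at once if a driver is pressed or rammed with more than 30 N (contact force between any of the fingers, the arm and driver_a above 30 N or contact force between any of the fingers, the arm and driver_b above 30 N or contact force between any of the fingers, the arm and driver_c above 30 N).
It fails at once if the mug, tape roll or practice pad is moved more than 30 mm (distance of any of mug, tape_roll, practice_pad from where it was at the start of the episode above 0.03 m).
Of cover_1, cover_2, cover_3 only 1 to 3 are there at a start; the rules pass over those that are not, and their reading is None.
At some moment in a run one of cover_1, cover_2, cover_3 may be knocked a few centimetres aside while the robot is not near it.
Once in a run the grip may slacken for a moment while it holds something.
It also fails if it takes over 210 s, if anything falls off the work surface, if the arm or the gripper's body presses on something with over 40 N, if the wrist force passes 120 N, or if a joint passes its speed limit or range.

## Working session

There is one attempt and no reset: what is moved stays moved. The work goes in short steps, Python scripts to look and compute and a shell command to move; the robot and the scene stay as the last step left them, time stands still between calls to the robot, and variables do not carry over. Pictures are saved under pics/ and viewed, and the job is handed in when it is done.

```bash
ls; mkdir -p pics; python3 - <<'E'
from workcell import bot
import cv2
o=bot.get_obs()
print({k:(v if not hasattr(v,'tolist') else v.tolist()) for k,v in o.items()})
for n in ['top','side','wrist']:
    c=bot.camera(n); cv2.imwrite(f'pics/{n}0.png',c['img'])
    print(n,c['fx'],c['cx'],c['cy'],c.get('R'),c.get('t'),c.get('T_tool_cam'))
E
```

```text
pics
{'clock': 0.0, 'joint_pos': [1.2640124578360648, 0.24141232118377523, 0.0037192373145018987, 1.335175401140445, 2.8535018008988988e-05, 1.570786737668907], 'joint_vel': [0.0002249091392147785, -0.00011787699681575419, 0.0017199592090804143, -0.0009306695243885721, -0.000538653050531409, -0.000940860337206509], 'tau': [-0.00030366901228262577, -37.23176121711731, 25.24089753627777, 0.01690346805844456, -3.30704359896572e-06, -5.148673380972468e-06], 'eef_pos': [0.1508001400328969, 0.47606175213256474, 0.2304113639006361], 'tool_rot': [0.15278630741426644, 0.9882587063130885, -0.0010217330340364025, -0.00017240853007599734], 'ft_force': [-0.34985483781517673, 0.27810645219724217, 0.137585972008831], 'ft_torque': [-0.0033683651205802024, -0.04153916659061545, 0.038811869449553706], 'grip_width': 0.08531951011409332}
top 397.2077039214689 282.1822266211869 206.93410486197928 [[-7.84020741e-03 -9.99969123e-01 -5.33007500e-04]
 [-9.80357708e-01  7.79149012e-03 -1.97073734e-01]
 [ 1.97071802e-01 -1.02256094e-03 -9.80388525e-01]] [-0.05290684  0.57486226  0.95070709] None
side 516.8652307680169 277.6967787441053 208.83073896178553 [[-0.98803066 -0.15293402 -0.02016437]
 [-0.10590382  0.76754563 -0.63218517]
 [ 0.11215969 -0.62248285 -0.77455491]] [0.55560479 0.16813685 1.30147218] None
wrist 331.92089441985263 277.7983893799929 212.72405405739187 None None [[ 7.50662626e-04 -9.47477879e-01 -3.19820427e-01  8.24324930e-02]
 [ 9.99999535e-01  9.04807429e-04 -3.33383167e-04 -4.47542573e-04]
 [ 6.05249074e-04 -3.19820028e-01  9.47478118e-01 -1.42100127e-01]
 [ 0.00000000e+00  0.00000000e+00  0.00000000e+00  1.00000000e+00]]
```

View pics/top0.png

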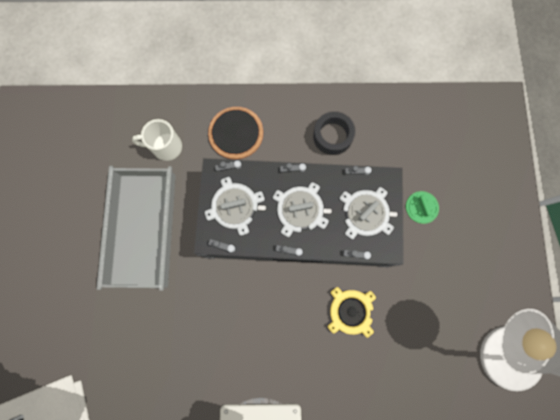

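View pics/side0.png

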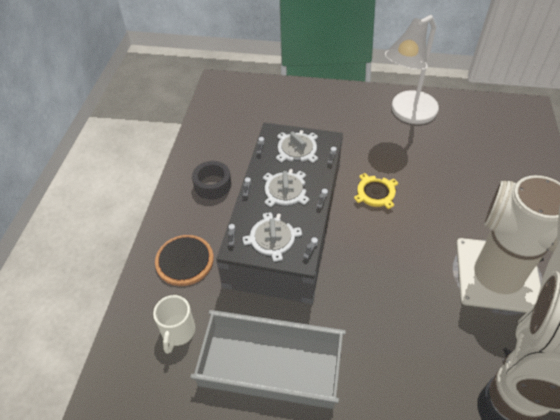

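View pics/wrist0.png

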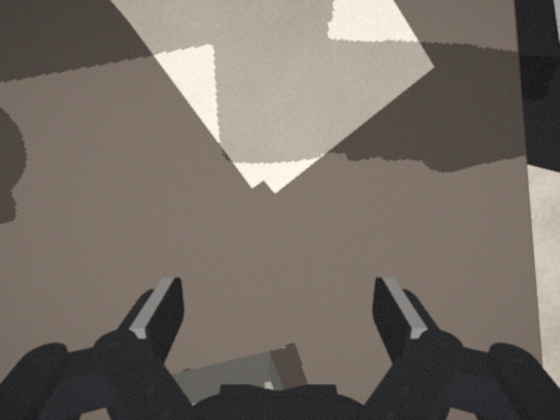

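```bash
cat > h.py <<'E'
from workcell import bot
import numpy as np, cv2
from scipy.spatial.transform import Rotation as Ro
def cast(c,uv,z,tool=None):
    uv=np.atleast_2d(np.array(uv,float))
    d=np.c_[(uv[:,0]-c['cx'])/c['fx'],(uv[:,1]-c['cy'])/c['fy'],np.ones(len(uv))]
    if tool is None: R,t=c['R'],c['t']; o=-R.T@t; D=d@R
    else:
        p,q=tool; Rt=Ro.from_quat(q).as_matrix(); T=np.array(c['T_tool_cam'])
        o=Rt@T[:3,3]+p; D=d@(Rt@T[:3,:3]).T
    s=(z-o[2])/D[:,2]
    return o+D*s[:,None]
def proj(c,X,tool=None):
    X=np.atleast_2d(X)
    if tool is None: P=X@np.array(c['R']).T+c['t']
    else:
        p,q=tool; Rt=Ro.from_quat(q).as_matrix(); T=np.array(c['T_tool_cam'])
        P=(((X-p)@Rt)-T[:3,3])@T[:3,:3]
    return np.c_[P[:,0]/P[:,2]*c['fx']+c['cx'],P[:,1]/P[:,2]*c['fy']+c['cy']]
def tool():
    o=bot.get_obs(); return np.array(o['eef_pos']),np.array(o['tool_rot'])
E
python3 - <<'E'
from h import *
c=bot.camera('top'); im=c['img']
cr=im[145:275,190:450]; cv2.imwrite('pics/topz.png',cv2.resize(cr,None,fx=3,fy=3,interpolation=cv2.INTER_CUBIC))
# rectified baffle plane z=0.13
# body mask dark column corners manual
print(cast(c,[[203,160],[405,168],[403,265],[196,256]],0.13))
print(cast(c,[[109,168],[171,168],[163,289],[99,287]],0.06))
E
```

```text
[[ 0.67657866  0.13239018  0.13      ]
 [ 0.65265325 -0.35253828  0.13      ]
 [ 0.42238543 -0.33212838  0.13      ]
 [ 0.44656682  0.14121247  0.13      ]]
[[0.67994053 0.38885215 0.06      ]
 [0.67865934 0.22876511 0.06      ]
 [0.37278278 0.23372702 0.06      ]
 [0.37876912 0.38965852 0.06      ]]
```

View pics/topz.png

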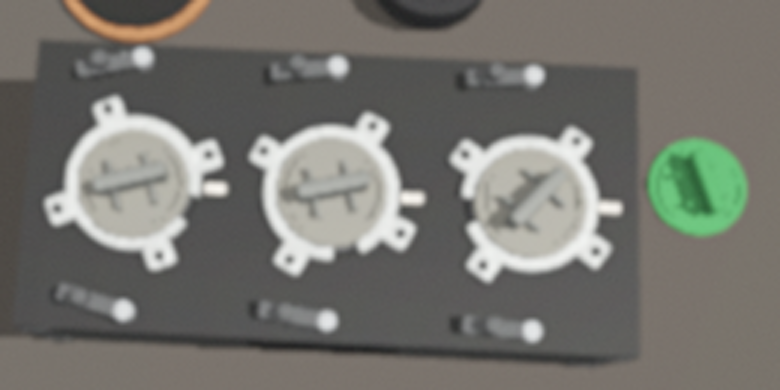

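```bash
python3 -m crank '[[[0,0,-50,-7.3,0],[0,0,-50,-7.4,0],[-30,-46,-5,0,0],[-30,-46,-5,0,0],[-30,-46,0,0,0],[-30,-46,0,0,0],[-30,-46,0,0,0],[-30,-46,0,0,0],[-30,-46,0,0,0],[-30,-46,0,0,0],[-30,-46,0,0,0],[-30,-46,0,0,0]]]'
cat >> h.py <<'E'
def need(target,yaw_y_deg=None):
    "tool-axis shift (mm) to reach world target, and turn to bring tool y to the world yaw (mod 180)"
    p,q=tool(); R=Ro.from_quat(q).as_matrix()
    d=R.T@(np.array(target)-p)*1e3
    r=None
    if yaw_y_deg is not None:
        cur=np.degrees(np.arctan2(R[1,1],R[0,1])); r=-((yaw_y_deg-cur+90)%180-90)
    return d.round(1),None if r is None else round(r,1)
def show(name,fn,crop=None,f=1,dots=None):
    tl=tool(); c=bot.camera(name); im=c['img'].copy()
    if dots is not None:
        for u,v in proj(c,dots,tl if name=='wrist' else None): cv2.circle(im,(int(round(u)),int(round(v))),2,(0,0,255),-1)
    if crop: x0,y0,x1,y1=crop; im=im[y0:y1,x0:x1]
    if f!=1: im=cv2.resize(im,None,fx=f,fy=f,interpolation=cv2.INTER_CUBIC)
    cv2.imwrite('pics/'+fn,im); return c,tl
E
python3 - <<'E'
from h import *
c,tl=show('wrist','w1.png'); print(tl, bot.get_obs()['joint_pos'])
np.save('w1_tl.npy',np.r_[tl[0],tl[1]]); cv2.imwrite('pics/w1raw.png',c['img'])
E
```

```text
clock: 1.7
eef_pos: [0.4394, -0.0067, 0.3444]
tool_rot: [0.016, 1.0, -0.002, 0.002]
ft_force: [0.1, 1.5, -0.1]
grip_width: 0.0854
(array([ 0.43944154, -0.00670003,  0.34442988]), array([ 0.015915  ,  0.99986922, -0.00239272,  0.00159222])) [-0.02055508  0.10073361  0.12354696  1.58916967 -0.00984029  0.01734658]
```

View pics/w1.png

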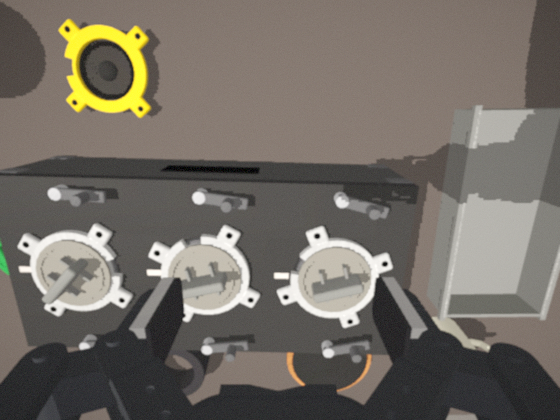

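```bash
cat >> h.py <<'E'
def fit2(L,W):
    L=np.array(L)[:,:2];W=np.array(W)[:,:2]; lc,wc=L.mean(0),W.mean(0)
    A=(L-lc);B=(W-wc); th=np.arctan2((A[:,0]*B[:,1]-A[:,1]*B[:,0]).sum(),(A*B).sum())
    R=np.array([[np.cos(th),-np.sin(th)],[np.sin(th),np.cos(th)]])
    t=wc-R@lc; return th,t,(A@R.T+wc-W)
def refine(im,uv,r=5,thr=None):
    "weighted centroid of bright spot near uv"
    g=im.min(2).astype(float); out=[]
    for u,v in uv:
        for _ in range(3):
            x0,y0=int(round(u)),int(round(v)); p=g[y0-r:y0+r+1,x0-r:x0+r+1]; t=p.min()+0.7*(p.max()-p.min())
            m=(p>t); yy,xx=np.nonzero(m); u,v=x0-r+xx.mean(),y0-r+yy.mean()
        out.append((u,v))
    return np.array(out)
E
python3 - <<'E'
from h import *
piv=[(.1,y) for y in(.154,0,-.154)]+[(-.1,y) for y in(.154,0,-.154)]
tk=[(0,y-.0625) for y in(.154,0,-.154)]
c=bot.camera('side')
c=bot.camera('top')  # occluded maybe
im=cv2.imread('pics/top0.png')
z=lambda l:np.array(l)/3+[190,145]-1/3
up=refine(im,z([(144,57),(338,66),(534,75),(124,310),(327,320),(532,330)]),3)
ut=refine(im,z([(216,188),(413,198),(611,208)]),3)
W=np.r_[cast(c,up,.1465),cast(c,ut,.13)]
th,t,r=fit2(piv+tk,W); print('top',th,t,(r*1e3).round(1).tolist())
im=cv2.imread('pics/w1raw.png'); a=np.load('w1_tl.npy'); tl=(a[:3],a[3:]); w=bot.camera('wrist')
up=refine(im,[(341,202),(198,198),(54,194),(326,350),(208,348)],3); 
ut=refine(im,[(280,275),(153,272),(25,268)],3)
L=[piv[3],piv[4],piv[5],piv[0],piv[1]]+tk
W=np.r_[cast(w,up,.1465,tl),cast(w,ut,.13,tl)]
th,t,r=fit2(L,W); print('wrist',th,t,(r*1e3).round(1).tolist())
E
```

```text
top -0.057643351335135505 [ 0.55376467 -0.09959259] [[0.3, 0.0], [0.1, -0.4], [0.2, -0.1], [-0.4, -0.4], [0.1, 0.1], [-0.1, 0.0], [-0.1, 0.5], [-0.3, -0.1], [0.1, 0.4]]
wrist -0.05679571786811435 [ 0.55202626 -0.10023516] [[-1.5, 0.7], [1.1, 1.0], [1.3, -1.8], [0.8, 1.3], [0.5, -2.6], [-0.5, 0.5], [-0.7, 0.2], [-1.0, 0.8]]
```

```bash
cat >> h.py <<'E'
CT=np.array([.5532,-.0998]); CTH=-.0575
def c2w(x,y,z=0):  # column metres -> world
    R=np.array([[np.cos(CTH),-np.sin(CTH)],[np.sin(CTH),np.cos(CTH)]]); p=R@[x,y]+CT; return np.array([p[0],p[1],z])
def w2c(p):
    R=np.array([[np.cos(CTH),-np.sin(CTH)],[np.sin(CTH),np.cos(CTH)]]); return (np.atleast_2d(p)[:,:2]-CT)@R
def rect(c,im,z,x0,x1,y0,y1,tl=None,s=2):
    "resample view onto plane z: image up=+x col, right=-y col, s px/mm"
    ys=np.arange(y1,y0,-1/s/1e3); xs=np.arange(x1,x0,-1/s/1e3)
    Y,X=np.meshgrid(ys,xs); R=np.array([[np.cos(CTH),-np.sin(CTH)],[np.sin(CTH),np.cos(CTH)]])
    P=np.c_[X.ravel(),Y.ravel()]@R.T+CT
    uv=proj(c,np.c_[P,np.full(len(P),z)],tl).reshape(X.shape+(2,)).astype(np.float32)
    return cv2.remap(im,uv[...,0],uv[...,1],cv2.INTER_LINEAR)
E
python3 - <<'E'
from h import *
c=bot.camera('top'); im=cv2.imread('pics/top0.png')
r=rect(c,im,.138,-.115,.115,-.235,.235,s=1.6); cv2.imwrite('pics/r0.png',r)
r=rect(c,im,.17,-.115,.115,-.235,.235,s=1.6); cv2.imwrite('pics/r0b.png',r)
w=bot.camera('wrist');im=cv2.imread('pics/w1raw.png'); a=np.load('w1_tl.npy'); tl=(a[:3],a[3:])
r=rect(w,im,.138,-.115,.115,-.235,.235,tl,s=1.6); cv2.imwrite('pics/r0w.png',r)
E
```

```text
(no output)
```

View pics/r0.png

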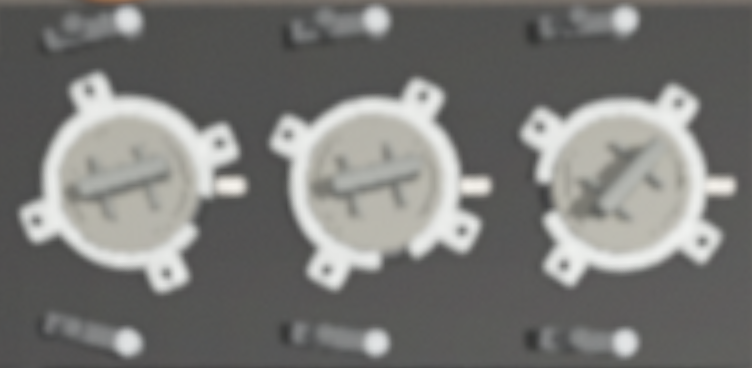

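View pics/r0w.png

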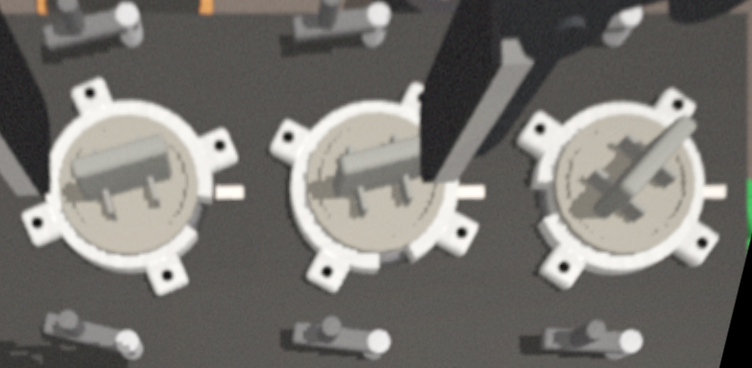

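View pics/r0b.png

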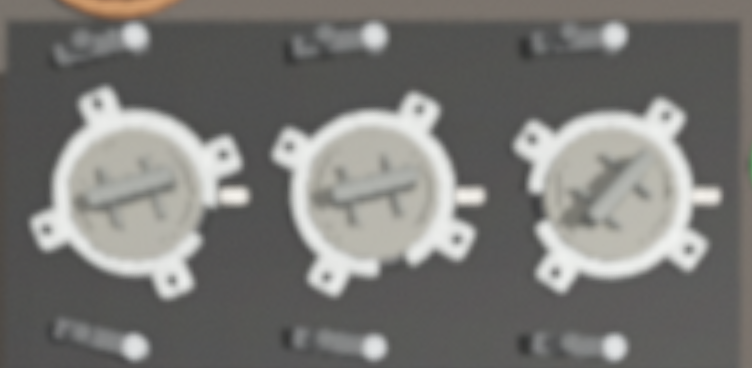

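```bash
python3 - <<'E'
from h import *
print(c2w(0,.154),c2w(0,0),c2w(0,-.154)); print(need(c2w(0,.154,.25),11.2))
E
```

```text
[0.56205012 0.05394549 0.        ] [ 0.5532 -0.0998  0.    ] [ 0.54434988 -0.25354549  0.        ]
(array([-121.7,   62.5,   94.2]), np.float64(77.0))
```

```bash
python3 -m crank '[[[-44,22,30,0,0],[-44,22,30,0,0],[-30,16,30,0,0],[0,0,0,10.7,0],[0,0,0,10.7,0],[0,0,0,10.7,0],[0,0,0,10.7,0],[0,0,0,10.7,0],[0,0,0,10.7,0],[0,0,0,10.7,0],[0,0,0,10.7,0]]]'
python3 - <<'E'
from h import *
print(need(c2w(0,.154,.25),11.2))
c,tl=show('wrist','w2.png')
E
```

```text
clock: 3.38
eef_pos: [0.5537, 0.0764, 0.2557]
tool_rot: [0.691, 0.723, 0.001, 0.003]
ft_force: [-0.1, -0.2, -0.1]
grip_width: 0.0853
(array([-22.8,   7.3,   5.9]), np.float64(-8.7))
```

View pics/w2.png

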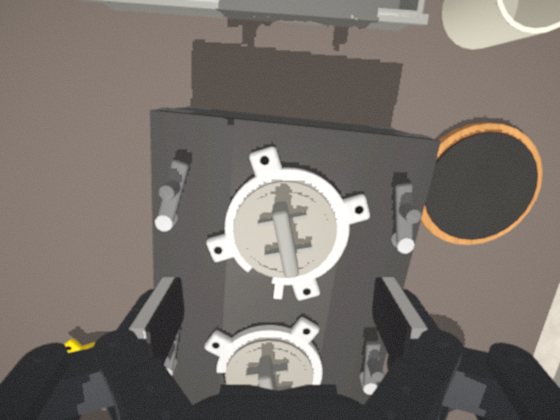

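```bash
python3 - <<'E'
from h import *
tl=tool(); c=bot.camera('wrist'); im=c['img']
cv2.imwrite('pics/w2z.png',cv2.resize(im[150:310,190:390],None,fx=4,fy=4,interpolation=cv2.INTER_CUBIC))
P=cast(c,[[280,206],[291,273]],.17,tl); print(w2c(P),np.linalg.norm(P[1]-P[0]))
E
```

```text
[[-0.00887549  0.18602676]
 [ 0.00507359  0.13279173]] 0.055032213052373144
```

View pics/w2z.png

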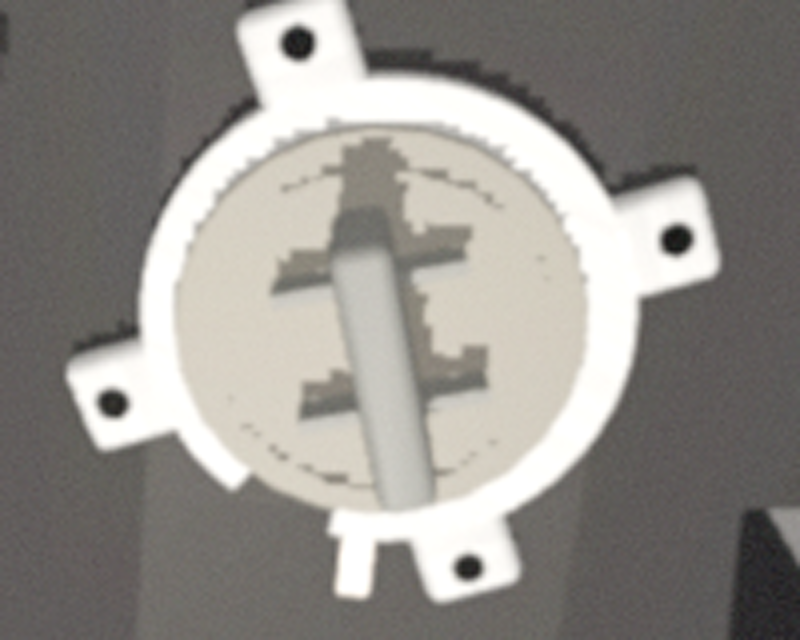

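```bash
python3 - <<'E'
from h import *
tl=tool(); c=bot.camera('wrist'); D=c['depth']
R=Ro.from_quat(tl[1]).as_matrix();T=np.array(c['T_tool_cam'])
v,u=np.mgrid[195:285,240:330]; d=D[v,u]
P=np.stack([(u-c['cx'])/c['fx']*d,(v-c['cy'])/c['fy']*d,d],-1)@T[:3,:3].T+T[:3,3]
Z=(P@R.T+tl[0])[...,2]
print((Z[::3,::3]*1e3).astype(int))
E
```

```text
[[138 137 136 141 140 141 141 140 141 141 140 141 140 141 141 140 142 141
  141 140 141 140 140 140 141 141 140 141 138 137]
 [136 137 141 141 141 143 142 141 140 142 143 141 141 141 142 141 141 142
  140 141 141 141 142 141 141 141 140 141 140 137]
 [136 141 141 141 142 140 142 142 140 141 140 141 141 144 146 141 140 140
  141 140 141 141 141 141 141 142 142 141 141 138]
 [141 141 141 141 141 141 140 141 141 141 141 147 150 152 154 152 140 141
  141 142 140 141 141 141 141 140 141 141 141 140]
 [140 143 142 141 141 140 140 140 141 140 140 156 158 160 160 160 142 139
  141 141 141 140 140 141 142 141 141 140 141 141]
 [141 142 142 140 140 141 142 141 141 141 141 163 165 166 168 166 141 142
  141 141 140 141 143 141 141 140 140 141 142 140]
 [141 141 141 141 141 142 141 141 141 141 141 168 169 170 170 168 145 142
  143 144 143 146 141 141 141 142 141 140 142 140]
 [141 141 140 141 140 140 140 141 142 141 140 170 170 169 169 169 164 149
  149 151 152 152 151 140 141 141 142 141 141 141]
 [141 142 141 141 141 141 142 144 144 145 147 169 168 169 170 170 167 151
  151 151 152 139 140 141 
[... 1950 characters left out ...]
141 141 169 170 170 169
  169 166 142 141 141 141 142 140 136 137 137 135]
 [129 130 137 128 129 129 140 142 140 141 142 142 140 142 166 169 169 169
  170 167 140 142 142 141 138 138 137 136 137 129]
 [129 129 130 130 129 129 129 129 141 142 141 141 141 141 142 170 170 170
  169 169 141 141 136 138 137 137 137 137 128 128]
 [128 129 129 130 129 128 130 128 128 129 130 141 141 142 141 169 169 168
  169 136 138 137 138 137 138 138 130 129 130 129]
 [129 130 130 129 131 129 129 129 129 129 130 137 138 138 137 137 137 138
  137 137 137 138 136 137 137 129 397 128 128 130]
 [129 130 129 129 128 131 130 128 130 128 129 136 138 136 138 137 136 138
  137 137 136 137 137 137 137 135 128 129 129 128]]
```

```bash
cat >> h.py <<'E'
def cloud(name):
    tl=tool(); c=bot.camera(name); d=c['depth'].astype(float); v,u=np.mgrid[0:420,0:560]
    P=np.stack([(u-c['cx'])/c['fx']*d,(v-c['cy'])/c['fy']*d,d],-1)
    if name=='wrist':
        T=np.array(c['T_tool_cam']); P=P@T[:3,:3].T+T[:3,3]; P=P@Ro.from_quat(tl[1]).as_matrix().T+tl[0]
    else: P=(P-c['t'])@np.array(c['R'])
    P[d<=0]=np.nan
    return P,c
YC={'a':.154,'b':0,'c':-.154}
def local(P,y0):
    L=w2c(P.reshape(-1,3)); return L[:,0],L[:,1]-y0,P.reshape(-1,3)[:,2]
def rib(P,k):
    x,y,z=local(P,YC[k]); m=(z>.160)&(z<.180)&(np.hypot(x,y)<.06)
    if m.sum()<30: return None
    q=np.c_[x[m],y[m]]; ce,(w,h),a=cv2.minAreaRect((q*1e3).astype(np.float32)); 
    mean=q.mean(0); ev,V=np.linalg.eigh(np.cov((q-mean).T)); d=V[:,1]
    ang=np.degrees(np.arctan2(d[1],d[0]))  # rib direction, column frame
    across=ang+90+np.degrees(CTH)
    return dict(n=int(m.sum()),ctr_mm=np.round(ce,1),size=(round(w,1),round(h,1)),rib_deg=round(ang,1),tool_y_world=round((across)%180,1),world=c2w(ce[0]/1e3,ce[1]/1e3+YC[k],.154).round(4))
def drv(P,k):
    "ear phase and notch angle, col frame degrees; error from -y"
    x,y,z=local(P,YC[k]); r=np.hypot(x,y); th=np.arctan2(y,x)
    m=(z>.1335)&(z<.142)&(r>.0575)&(r<.071)
    if m.sum()<20: return None
    ph=np.angle(np.exp(4j*th[m]).mean())/4  # ear phase mod 90
    out=[]
    for j in range(4):
        n=ph+np.pi/4+j*np.pi/2
        w=(np.abs(np.angle(np.exp(1j*(th-n))))<.17)&(r>.0455)&(r<.0505)
        w=w&np.isfinite(z)
        out.append((round(np.degrees(n)%360,1),int(w.sum()),round(float(np.mean(z[w]>.134)),2) if w.sum() else None))
    ears=sorted(set(round(np.degrees(ph+j*np.pi/2)%360,1) for j in range(4)))
    mm=(z>.1335)&(z<.142)&(r>.04)&(r<.056)
    (cx,cy),rad=cv2.minEnclosingCircle(np.c_[x[mm],y[mm]].astype(np.float32)*1e3)
    return dict(n=int(m.sum()),ears=ears,notch=out,circ=(round(cx,1),round(cy,1),round(rad,1)))
E
python3 - <<'E'
from h import *
P,c=cloud('wrist'); print(rib(P,'a')); print(drv(P,'a'))
r=rib(P,'a');print(need([*r['world'][:2],.20],r['tool_y_world']))
P,c=cloud('top')
for k in 'abc': print(rib(P,k)); print(drv(P,k))
E
```

```text
{'n': 1117, 'ctr_mm': array([-1.7,  1.2]), 'size': (12.0, 55.4), 'rib_deg': np.float64(106.4), 'tool_y_world': np.float64(13.1), 'world': array([0.5605, 0.0553, 0.154 ])}
{'n': 1414, 'ears': [np.float64(22.9), np.float64(112.9), np.float64(202.9), np.float64(292.9)], 'notch': [(np.float64(67.9), 1648, 1.0), (np.float64(157.9), 116, 1.0), (np.float64(247.9), 26, 0.0), (np.float64(337.9), 100, 1.0)], 'circ': (0.0, -0.0, 56.0)}
(array([-20.4,   5. ,  55.7]), np.float64(-10.1))
{'n': 149, 'ctr_mm': array([ 0.3, -0.4]), 'size': (12.7, 55.2), 'rib_deg': np.float64(107.1), 'tool_y_world': np.float64(13.8), 'world': array([0.5623, 0.0535, 0.154 ])}
{'n': 145, 'ears': [np.float64(20.7), np.float64(110.7), np.float64(200.7), np.float64(290.7)], 'notch': [(np.float64(65.7), 15, 1.0), (np.float64(155.7), 92, 0.97), (np.float64(245.7), 10, 0.1), (np.float64(335.7), 13, 1.0)], 'circ': (0.5, -1.3, 55.6)}
{'n': 142, 'ctr_mm': array([1.1, 0.1]), 'size': (11.9, 56.2), 'rib_deg': np.float64(104.8), 'tool_y_world': np.float64(11.5), 'world': array([ 0.5543, -0.0998,  0.154 ])}
{'n': 242, 'ears': [np.float64(61.0), np.float64(151.0), np.float64(241.0), np.float64(331.0)], 'notch': [(np.float64(16.0), 13, 1.0), (np.float64(106.0), 17, 1.0), (np.float64(196.0), 12, 0.0), (np.float64(286.0), 14, 1.0)], 'circ': (0.0, 0.0, 55.9)}
{'n': 131, 'ctr_mm': array([0.4, 0.3]), 'size': (11.7, 55.6), 'rib_deg': np.float64(138.7), 'tool_y_world': np.float64(45.4), 'world': array([ 0.5448, -0.2533,  0.154 ])}
{'n': 239, 'ears': [np.float64(55.0), np.float64(145.0), np.float64(235.0), np.float64(325.0)], 'notch': [(np.float64(10.0), 16, 1.0), (np.float64(100.0), 15, 0.0), (np.float64(190.0), 16, 1.0), (np.float64(280.0), 14, 1.0)], 'circ': (0.1, -0.1, 55.9)}
```

```bash
python3 -m crank '[[[-20,5,25,0,0],[0,0,0,-10,0],[0,0,25,0,0],[0,0,0,0,0]]]'
python3 - <<'E'
from h import *
P,c=cloud('wrist'); r=rib(P,'a'); print(r); print(need(r['world'],r['tool_y_world']))
E
```

```text
clock: 4.12
eef_pos: [0.5605, 0.0563, 0.2051]
tool_rot: [0.616, 0.787, 0.001, 0.004]
ft_force: [-0.7, 0.9, 0.7]
grip_width: 0.0856
{'n': 1786, 'ctr_mm': array([-1.5,  1.3]), 'size': (11.8, 55.9), 'rib_deg': np.float64(106.5), 'tool_y_world': np.float64(13.2), 'world': array([0.5606, 0.0554, 0.154 ])}
(array([-0.5, -1.9, 52.9]), np.float64(0.7))
```

```bash
python3 -m crank '[[[0,-1,26,0,60],[0,0,20,0,60],[0,0,4,0,60],[0,0,2,0,60],[0,0,0,0,255],[0,0,0,0,255],[0,0,0,0,255],[0,0,0,0,255],[0,0,0,0,255],[0,0,0,0,255]]]'
```

```text
clock: 5.42
eef_pos: [0.5667, 0.0574, 0.1628]
tool_rot: [0.615, 0.789, 0.007, 0.01]
ft_force: [0.8, 0.1, 0.0]
grip_width: 0.0098
```

```bash
python3 - <<'E'
from h import *
o=bot.get_obs(); print(o['joint_pos'],o['eef_pos'],o['ft_force'],o['grip_width'])
show('wrist','w3.png')
E
```

```text
[ 0.10279722  0.39468982  0.03992737  1.19115728 -0.00363062  1.42717853] [0.56667101 0.05735053 0.16284252] [0.76888257 0.11604401 0.01538601] 0.009781487045032823
```

View pics/w3.png

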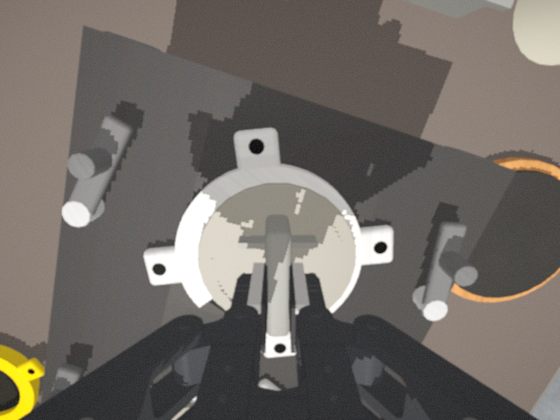

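```bash
python3 -m crank '[[[0,0,0,0,150],[0,0,0,0,150],[0,0,5,0,150],[0,0,5,0,150]]]'
python3 - <<'E'
from h import *
show('wrist','w4.png')
E
```

```text
clock: 5.98
eef_pos: [0.5671, 0.0574, 0.1525]
tool_rot: [0.615, 0.789, 0.007, 0.01]
ft_force: [-0.1, 0.0, 0.1]
grip_width: 0.0351
```

View pics/w4.png

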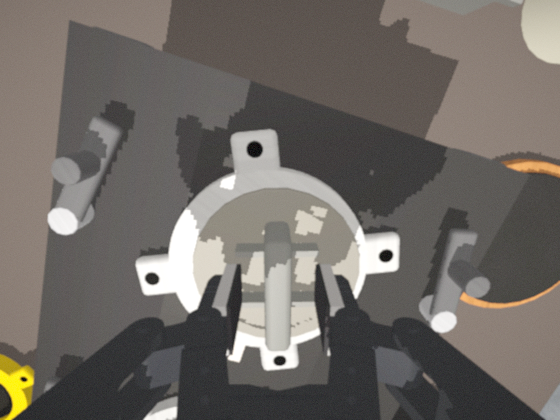

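```bash
python3 -m crank '[[[0,0,0,0,255],[0,0,0,0,255],[0,0,0,0,255],[0,0,0,0,255],[0,0,-20,0,255],[0,0,-30,0,255]]]'
python3 - <<'E'
from h import *
show('wrist','w5.png')
print(w2c([[.528,.31]]),need([.50,.31,.25],13))
P,c=cloud('top'); X=P.reshape(-1,3); m=(X[:,2]>.052)&(X[:,2]<.068)&(X[:,1]>.2)&(X[:,1]<.42)&(X[:,0]>.34)&(X[:,0]<.71)
print(cv2.minAreaRect((X[m][:,:2]*1e3).astype(np.float32)))
E
```

```text
clock: 6.78
eef_pos: [0.5632, 0.0571, 0.1994]
tool_rot: [0.615, 0.789, 0.004, 0.007]
ft_force: [0.5, 0.4, -1.0]
grip_width: 0.0108
[[-0.04870887  0.40767453]] (array([260.6,  -0.8, -47.5]), np.float64(1.1))
((529.9723510742188, 365.79736328125), (63.66325759887695, 309.6466369628906), 86.86723327636719)
```

View pics/w5.png

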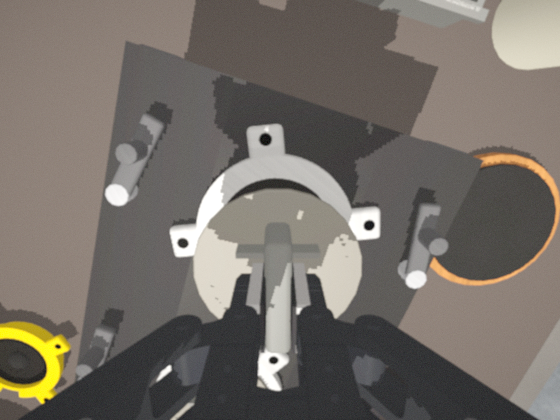

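```bash
python3 - <<'E'
from h import *
print(need([.616,.31,.2],4))
E
```

```text
(array([232.8, 110. ,   4.3]), np.float64(10.1))
```

```bash
python3 -m crank '[[[40,18,0,0,255],[45,22,0,0,255],[45,22,0,0,255],[45,22,0,0,255],[45,20,0,0,255],[0,0,0,0,255]]]'; python3 - <<'E'
from h import *
print(need([.616,.31,.1],4))
E
```

```text
clock: 7.62
eef_pos: [0.6148, 0.3016, 0.1965]
tool_rot: [0.616, 0.787, 0.005, 0.01]
ft_force: [-0.4, -1.3, -0.3]
grip_width: 0.0103
(array([ 8.7,  1.2, 96.4]), np.float64(9.9))
```

```bash
python3 -m crank '[[[8,1,40,5,255],[0,0,45,5,255],[0,0,45,0,255],[0,0,30,0,255]]]'; python3 - <<'E'
from h import *
print(need([.616,.31,.022],4))
E
```

```text
clock: 8.12
eef_pos: [0.6189, 0.3074, 0.032]
tool_rot: [0.685, 0.728, 0.008, 0.011]
ft_force: [0.2, -0.2, -0.5]
grip_width: 0.0112
(array([ 2.8, -3. , 10. ]), np.float64(-0.5))
```

```bash
python3 -m crank '[[[2,-2,7,0,255],[0,0,3,0,255],[0,0,0,0,150],[0,0,0,0,150],[0,0,0,0,150],[0,0,-30,0,150],[0,0,-50,0,150],[0,0,-50,0,150],[0,0,-30,0,150]]]'; python3 - <<'E'
from h import *
show('wrist','w6.png'); print(tool())
E
```

```text
clock: 9.25
eef_pos: [0.6119, 0.3074, 0.1859]
tool_rot: [0.686, 0.728, 0.006, 0.011]
ft_force: [0.8, -0.1, 0.4]
grip_width: 0.0348
(array([0.61339533, 0.30819407, 0.19047862]), array([0.68591732, 0.72752458, 0.00942212, 0.01168914]))
```

View pics/w6.png

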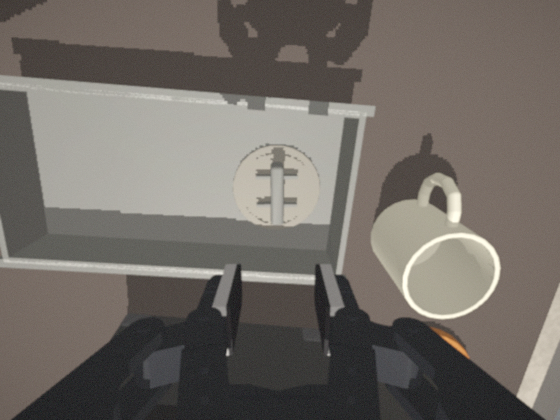

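```bash
python3 - <<'E'
from h import *
print(need([.556,-.098,.24],11.5))
E
python3 -m crank '[[[-62,0,-20,0,100],[-62,0,-20,0,100],[-62,0,-20,0,100],[-62,0,0,0,100],[-62,0,0,0,100],[-62,0,0,0,100],[-40,0,0,-8,100],[0,0,0,0,100]]]'; python3 - <<'E'
from h import *
P,c=cloud('wrist'); r=rib(P,'b'); print(r); print(drv(P,'b'));print(need([*r['world'][:2],.20],r['tool_y_world']))
E
```

```text
(array([-402.3,  -79.7,  -50.3]), np.float64(-8.1))
clock: 10.3
eef_pos: [0.6392, -0.1026, 0.2554]
tool_rot: [0.63, 0.776, 0.013, 0.018]
ft_force: [0.2, 0.8, -0.1]
grip_width: 0.0524
{'n': 1541, 'ctr_mm': array([-0.3,  1.4]), 'size': (12.9, 55.3), 'rib_deg': np.float64(104.5), 'tool_y_world': np.float64(11.2), 'world': array([ 0.553 , -0.0984,  0.154 ])}
{'n': 1723, 'ears': [np.float64(61.0), np.float64(151.0), np.float64(241.0), np.float64(331.0)], 'notch': [(np.float64(16.0), 394, 1.0), (np.float64(106.0), 154, 1.0), (np.float64(196.0), 54, 0.0), (np.float64(286.0), 105, 1.0)], 'circ': (0.0, -0.0, 56.0)}
(array([ 21. , -86.1,  51.6]), np.float64(0.7))
```

```bash
python3 -m crank '[[[10,-43,10,0,100],[11,-43,15,0,100],[0,0,15,0,100],[0,0,10,0,100]]]'; python3 - <<'E'
from h import *
P,c=cloud('wrist'); r=rib(P,'b'); print(r);print(need([*r['world'][:2],.20],r['tool_y_world']),tool()[1], Ro.from_quat(tool()[1]).as_matrix()[:,2])
E
```

```text
clock: 10.85
eef_pos: [0.5505, -0.0928, 0.1993]
tool_rot: [0.628, 0.778, 0.014, 0.017]
ft_force: [-0.1, 0.0, 0.5]
grip_width: 0.0517
{'n': 1868, 'ctr_mm': array([-0.3,  1.7]), 'size': (12.1, 55.5), 'rib_deg': np.float64(104.5), 'tool_y_world': np.float64(11.2), 'world': array([ 0.553 , -0.0981,  0.154 ])}
(array([-6. ,  2.1, -2. ]), np.float64(0.9)) [0.62836629 0.77763164 0.0137036  0.01603249] [ 0.0421565   0.00116415 -0.99911034]
```

```bash
python3 - <<'E'
from h import *
print(need([.5535,-.0985,.154],11.2))
E
python3 -m crank '[[[-6,1,15,0,100],[0,0,20,0,100],[0,0,10,0,100],[0,0,0,0,100]]]';python3 - <<'E'
from h import *
print(need([.5535,-.0985,.154],11.2))
E
```

```text
(array([-6.2,  0.6, 43.9]), np.float64(0.9))
clock: 11.4
eef_pos: [0.5572, -0.0979, 0.151]
tool_rot: [0.628, 0.778, 0.014, 0.017]
ft_force: [0.2, 0.2, 0.4]
grip_width: 0.0523
(array([ 0.2, -3.6, -3.2]), np.float64(1.0))
```

```bash
python3 -m crank '[[[0,-4,-3,0,100],[0,0,0,0,255],[0,0,0,0,255],[0,0,0,0,255],[0,0,0,0,255],[0,0,0,0,255],[0,0,-15,0,255],[0,0,-30,0,255],[0,0,-15,0,255]]]'
python3 - <<'E'
from h import *
show('wrist','w7.png')
print(need([.526,.31,.21],4), tool()[1])
E
```

```text
clock: 12.52
eef_pos: [0.5505, -0.0991, 0.2181]
tool_rot: [0.628, 0.778, 0.015, 0.018]
ft_force: [1.3, 0.3, -1.2]
grip_width: 0.0103
(array([405.3,  61.5,   8.6]), np.float64(8.2)) [0.62768128 0.77809173 0.01523909 0.0189008 ]
```

View pics/w7.png

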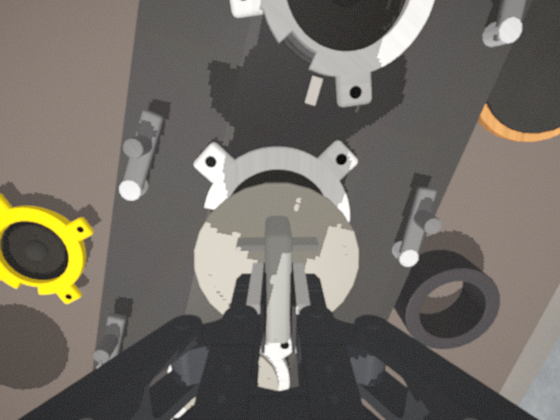

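```bash
python3 -m crank '[[[30,5,0,0,255],[45,6,0,0,255],[45,6,0,0,255],[45,6,0,0,255],[45,6,0,0,255],[45,6,0,0,255],[45,6,0,0,255],[45,6,0,4,255],[40,6,0,4,255],[20,5,0,0,255],[0,0,0,0,255]]]'; python3 - <<'E'
from h import *
print(need([.526,.31,.1],4))
E
```

```text
clock: 13.95
eef_pos: [0.5306, 0.3217, 0.222]
tool_rot: [0.683, 0.73, 0.02, 0.02]
ft_force: [0.1, 0.6, 0.1]
grip_width: 0.0101
(array([-11. , -12.3, 121.6]), np.float64(-0.2))
```

```bash
python3 -m crank '[[[-11,-9,40,0,255],[0,0,50,0,255],[0,0,50,0,255],[0,0,30,0,255],[0,0,0,0,255]]]'; python3 - <<'E'
from h import *
print(need([.526,.31,.023],4))
E
```

```text
clock: 14.58
eef_pos: [0.5336, 0.3063, 0.0499]
tool_rot: [0.684, 0.729, 0.021, 0.022]
ft_force: [-0.2, 0.0, -0.2]
grip_width: 0.0103
(array([ 4.3, -9. , 26.4]), np.float64(-0.4))
```

```bash
cat >> h.py <<'E'
def tilt():
    R=Ro.from_quat(tool()[1]).as_matrix(); return (R[:2,2]*1e3).round(1)
E
python3 -c "
from h import *;print(tilt())"
python3 -m crank '[[[4,-8,20,0,255],[0,0,5,0,255],[0,0,0,0,150],[0,0,0,0,150],[0,0,0,0,150]]]';python3 -c "
from h import *;print(tilt())"
python3 -m crank '[[[0,0,-30,0,150],[0,0,-50,0,150],[0,0,-50,0,150],[0,0,-30,0,150]]]'; python3 - <<'E'
from h import *
print(tilt())
show('wrist','w8.png')
E
```

```text
[60.3  1.1]
clock: 15.2
eef_pos: [0.5327, 0.3106, 0.0327]
tool_rot: [0.685, 0.728, 0.027, 0.024]
ft_force: [-0.2, 0.3, -0.4]
grip_width: 0.0349
[71.7  6.9]
clock: 15.7
eef_pos: [0.5202, 0.3087, 0.1958]
tool_rot: [0.685, 0.728, 0.025, 0.023]
ft_force: [0.2, 0.6, -1.6]
grip_width: 0.0355
[68.8  4.9]
```

View pics/w8.png

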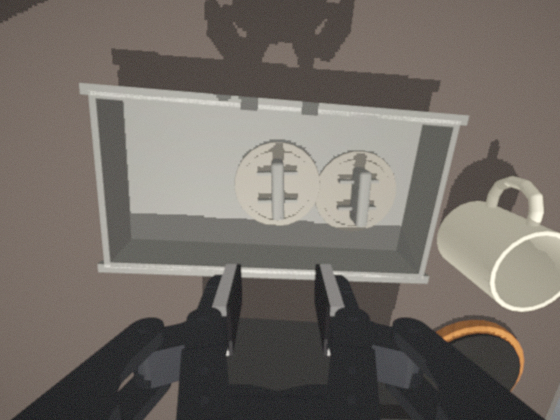

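```bash
T(){ python3 -c "
from h import *
o=bot.get_obs();print(tilt(),o['eef_pos'])"; }; T; python3 -m crank '[[[0,0,0,0,100],[0,0,0,0,100],[0,0,0,0,100],[0,0,0,0,100]]]' >/dev/null; T;python3 -m crank '[[[0,0,-10,0,100],[0,0,-10,0,100],[0,0,-10,0,100],[0,0,-10,0,100],[0,0,-10,0,100],[0,0,-10,0,100]]]'>/dev/null; T; python3 -m crank '[[[-40,0,0,0,100],[-40,0,0,0,100],[-40,0,0,0,100],[-40,0,0,0,100],[0,0,0,0,100]]]'>/dev/null;T
```

```text
[74.3  8.3] [0.52162842 0.30969765 0.20011348]
[72.8  7.3] [0.52104467 0.30918332 0.1986931 ]
[71.3  6.4] [0.51617779 0.30857851 0.26162243]
[76.1  8.4] [0.52701682 0.14590361 0.26494463]
```

```bash
T(){ python3 -c "
from h import *
o=bot.get_obs();print(tilt(),np.round(o['eef_pos'],3))"; }; T; python3 -m crank '[[[0,-40,0,0,100],[0,-40,0,0,100],[0,-40,0,0,100],[0,0,0,0,100],[0,0,0,0,100]]]' >/dev/null; T;python3 -m crank '[[[0,40,0,0,100],[0,40,0,0,100],[0,40,0,0,100],[0,0,0,0,100],[0,0,0,0,100]]]'>/dev/null; T; python3 -m crank '[[[0,0,0,10,100],[0,0,0,10,100],[0,0,0,10,100],[0,0,0,10,100],[0,0,0,0,100]]]'>/dev/null;T;  python3 -m crank '[[[0,0,0,-10,100],[0,0,0,-10,100],[0,0,0,-10,100],[0,0,0,-10,100],[0,0,0,0,100]]]'>/dev/null;T
```

```text
[76.1  8.4] [0.527 0.146 0.265]
[78.7 11.5] [0.406 0.141 0.257]
[80.4 12.9] [0.533 0.151 0.266]
[79.1 13.1] [0.53  0.151 0.267]
[79.6 13.6] [0.527 0.152 0.268]
```

```bash
T(){ python3 -c "
from h import *
o=bot.get_obs();print(tilt(),np.round(o['eef_pos'],3),np.round(o['joint_pos'],4))"; }; T; python3 -m crank '[[[0,0,0,0,100],[0,0,0,0,100],[0,0,0,0,100],[0,0,0,0,100],[0,0,0,0,100],[0,0,0,0,100],[0,0,0,0,100],[0,0,0,0,100],[0,0,0,0,100],[0,0,0,0,100],[0,0,0,0,100],[0,0,0,0,100]]]' >/dev/null; T; python3 -m crank '[[[0,0,-1,0,100],[0,0,-1,0,100],[0,0,-1,0,100],[0,0,-1,0,100],[0,0,-1,0,100],[0,0,-1,0,100]]]'>/dev/null; T
```

```text
[79.6 13.6] [0.527 0.152 0.268] [ 0.2854  0.2616  0.1241  1.353  -0.0094  1.7721]
[79.7 13.6] [0.527 0.152 0.268] [ 0.2856  0.261   0.1236  1.353  -0.0094  1.7751]
[79.8 13.7] [0.527 0.152 0.275] [ 0.2857  0.2584  0.1368  1.3687 -0.0094  1.7752]
```

```bash
T(){ python3 -c "
from h import *
o=bot.get_obs();print('$1',tilt(),np.round(o['eef_pos'],3))"; }; H="[0,0,0,0,100],[0,0,0,0,100]"; python3 -m crank '[[[0,0,-60,0,100],[0,0,0,0,100],[0,0,0,0,100]]]' >/dev/null; T up;  python3 -m crank '[[[0,0,60,0,100],[0,0,0,0,100],[0,0,0,0,100]]]' >/dev/null; T down; python3 -m crank '[[[0,60,0,0,100],[0,0,0,0,100],[0,0,0,0,100]]]' >/dev/null; T out;  python3 -m crank '[[[0,-60,0,0,100],[0,0,0,0,100],[0,0,0,0,100]]]' >/dev/null; T in; python3 -m crank '[[[60,0,0,0,100],[0,0,0,0,100],[0,0,0,0,100]]]' >/dev/null; T left;  python3 -m crank '[[[-60,0,0,0,100],[0,0,0,0,100],[0,0,0,0,100]]]' >/dev/null; T right
```

```text
up [73.4 11.8] [0.52  0.15  0.333]
down [72.8 11.5] [0.524 0.151 0.272]
out [76.  12.7] [0.586 0.156 0.28 ]
in [79.  13.7] [0.526 0.152 0.277]
left [93.  18.8] [0.525 0.214 0.285]
right [99.2 20.2] [0.533 0.152 0.287]
```

```bash
T(){ python3 -c "
from h import *
o=bot.get_obs();print('$1',tilt(),np.round(o['eef_pos'],3))"; }; python3 -m crank '[[[0,0,-60,0,100],[0,0,0,0,100],[0,0,60,0,100],[0,0,0,0,100],[0,0,-60,0,100],[0,0,0,0,100],[0,0,60,0,100],[0,0,0,0,100],[0,0,0,0,100]]]' >/dev/null; T ud0;  python3 -m crank '[[[0,0,-60,0,100],[0,0,60,0,100],[0,0,-60,0,100],[0,0,60,0,100],[0,0,-60,0,100],[0,0,60,0,100],[0,0,-60,0,100],[0,0,60,0,100],[0,0,0,0,100]]]' >/dev/null; T ud
```

```text
ud0 [110.7  24.4] [0.535 0.155 0.298]
ud [-105.5  -39.5] [0.472 0.137 0.306]
```

```bash
T(){ python3 -c "
from h import *
o=bot.get_obs();print('$1',tilt(),np.round(o['eef_pos'],3))"; }; python3 -m crank '[[[0,0,60,0,100],[0,0,-60,0,100],[0,0,0,0,100],[0,0,0,0,100]]]' >/dev/null; T du;  python3 -m crank '[[[0,0,-40,0,100],[0,0,40,0,100],[0,0,0,0,100],[0,0,0,0,100]]]' >/dev/null; T ud40
```

```text
du [-178.4  -61.1] [0.436 0.127 0.277]
ud40 [-128.3  -46.3] [0.455 0.133 0.297]
```

```bash
T(){ python3 -c "
from h import *
o=bot.get_obs();print('$1',tilt(),np.round(o['eef_pos'],3))"; }; python3 -m crank '[[[0,0,-40,0,100],[0,0,40,0,100],[0,0,0,0,100],[0,0,0,0,100]]]' >/dev/null; T ud40;  python3 -m crank '[[[0,0,-40,0,100],[0,0,40,0,100],[0,0,0,0,100],[0,0,0,0,100]]]' >/dev/null; T ud40
```

```text
ud40 [-102.3  -38.6] [0.464 0.135 0.311]
ud40 [-85.1 -33.5] [0.471 0.137 0.321]
```

```bash
T(){ python3 -c "
from h import *
o=bot.get_obs();print('$1',tilt(),np.round(o['eef_pos'],3))"; }; python3 -m crank '[[[0,0,-60,0,100],[0,0,60,0,100],[0,0,0,0,100],[0,0,0,0,100]]]' >/dev/null; T ud60;  python3 -m crank '[[[0,0,20,0,100],[0,0,-20,0,100],[0,0,0,0,100],[0,0,0,0,100]]]' >/dev/null; T du20; python3 -m crank '[[[0,0,20,0,100],[0,0,20,0,100],[0,0,0,0,100],[0,0,0,0,100]]]' >/dev/null; T dd20
```

```text
ud60 [-103.   -38.8] [0.463 0.135 0.322]
du20 [-93.4 -36. ] [0.467 0.136 0.327]
dd20 [-87.5 -34.3] [0.465 0.135 0.289]
```

```bash
T(){ python3 -c "
from h import *
o=bot.get_obs();print('$1',tilt(),np.round(o['eef_pos'],3))"; }; python3 -m crank '[[[60,0,0,0,100],[0,0,0,0,100],[0,0,0,0,100],[-60,0,0,0,100],[0,0,0,0,100],[0,0,0,0,100]]]' >/dev/null; T lr;   python3 -m crank '[[[60,0,0,0,100],[-60,0,0,0,100],[0,0,0,0,100],[0,0,0,0,100]]]' >/dev/null; T lr_nohold; python3 -m crank '[[[0,60,0,0,100],[0,-60,0,0,100],[0,0,0,0,100],[0,0,0,0,100]]]' >/dev/null; T oi
```

```text
lr [-80.3 -32. ] [0.468 0.134 0.293]
lr_nohold [-77.8 -31.7] [0.467 0.144 0.293]
oi [-128.4  -46.9] [0.47  0.145 0.266]
```

```bash
T(){ python3 -c "
from h import *
o=bot.get_obs();print('$1',tilt(),np.round(o['eef_pos'],3))"; }; python3 -m crank '[[[0,-60,0,0,100],[0,60,0,0,100],[0,0,0,0,100],[0,0,0,0,100]]]' >/dev/null; T io
```

```text
io [-143.3  -50.9] [0.458 0.141 0.264]
```

```bash
T(){ python3 -c "
from h import *
o=bot.get_obs();print('$1',tilt(),np.round(o['eef_pos'],3))"; }; python3 -m crank '[[[0,0,-40,0,100],[0,0,40,0,100],[0,0,0,0,100],[0,0,-40,0,100],[0,0,40,0,100],[0,0,0,0,100],[0,0,-40,0,100],[0,0,40,0,100],[0,0,0,0,100],[0,0,0,0,100]]]' >/dev/null; T ud40x3; python3 -m crank '[[[0,0,40,0,100],[0,0,0,0,100],[0,0,0,0,100]]]' >/dev/null; T d;python3 -m crank '[[[0,0,40,0,100],[0,0,0,0,100],[0,0,0,0,100]]]' >/dev/null; T d
```

```text
ud40x3 [-90.  -34.2] [0.473 0.145 0.295]
d [-75.7 -29.7] [0.475 0.145 0.263]
d [-63.4 -26. ] [0.477 0.146 0.23 ]
```

```bash
T(){ python3 -c "
from h import *
o=bot.get_obs();print('$1',tilt(),np.round(o['eef_pos'],3))"; }; python3 -m crank '[[[0,0,-40,0,100],[0,0,0,0,100],[0,0,0,0,100]]]' >/dev/null; T u; python3 -m crank '[[[0,0,-40,0,100],[0,0,0,0,100],[0,0,0,0,100]]]' >/dev/null; T u;python3 -m crank '[[[0,0,40,0,100],[0,0,0,0,100],[0,0,0,0,100]]]' >/dev/null; T d;python3 -m crank '[[[0,0,40,0,100],[0,0,0,0,100],[0,0,0,0,100]]]' >/dev/null; T d
```

```text
u [-56.4 -23.8] [0.482 0.148 0.276]
u [-58.  -24.3] [0.484 0.148 0.316]
d [-59.7 -24.9] [0.481 0.147 0.275]
d [-51.4 -22.3] [0.482 0.147 0.239]
```

```bash
T(){ python3 -c "
from h import *
o=bot.get_obs();print('$1',tilt(),np.round(o['eef_pos'],3),o['clock'])"; }; for i in 1 ; do python3 -m crank '[[[0,0,40,0,100],[0,0,0,0,100],[0,0,0,0,100],[0,0,-40,0,100],[0,0,0,0,100],[0,0,0,0,100],[0,0,40,0,100],[0,0,0,0,100],[0,0,0,0,100],[0,0,-40,0,100],[0,0,0,0,100],[0,0,0,0,100]]]' >/dev/null; T x; done; python3 -m crank '[[[0,0,40,0,100],[0,0,0,0,100],[0,0,0,0,100],[0,0,-40,0,100],[0,0,0,0,100],[0,0,0,0,100],[0,0,40,0,100],[0,0,0,0,100],[0,0,0,0,100],[0,0,-40,0,100],[0,0,0,0,100],[0,0,0,0,100]]]' >/dev/null; T x
```

```text
x [-25.9 -14.3] [0.49  0.15  0.257] 37.625
x [-15.4 -11.1] [0.494 0.151 0.267] 39.125
```

```bash
python3 - <<'E'
from h import *
print(need([.542,-.248,.25],45.4))
E
python3 -m crank '[[[-30,0,0,0,100],[-35,0,0,0,100],[-35,0,0,0,100],[-35,0,0,0,100],[-35,0,0,0,100],[-35,0,0,0,100],[-35,0,0,0,100],[-35,0,0,0,100],[-35,0,0,0,100],[-35,0,0,0,100],[-35,0,0,0,100],[-20,0,0,0,100]]]'
python3 - <<'E'
from h import *
print(tilt(),need([.542,-.248,.25],45.4))
E
```

```text
(array([-401.6,   12.2,   20.3]), np.float64(-40.2))
clock: 40.62
eef_pos: [0.5306, -0.2575, 0.2664]
tool_rot: [0.672, 0.74, -0.01, -0.005]
ft_force: [0.9, 0.6, -0.2]
grip_width: 0.0522
[-20.9  -8.9] (array([ 8.5, 12.6, 16. ]), np.float64(-39.9))
```

```bash
python3 -m crank '[[[8,12,0,0,100],[0,0,0,-10,100],[0,0,0,-10,100],[0,0,0,-10,100],[0,0,0,-10,100],[0,0,20,0,100],[0,0,20,0,100],[0,0,10,0,100],[0,0,0,0,100]]]'
python3 - <<'E'
from h import *
P,c=cloud('wrist'); r=rib(P,'c'); print(r); print(tilt(),need([*r['world'][:2],.154],r['tool_y_world']))
E
```

```text
clock: 41.75
eef_pos: [0.5452, -0.237, 0.2139]
tool_rot: [0.362, 0.932, -0.005, -0.01]
ft_force: [0.8, -0.4, 0.2]
grip_width: 0.052
{'n': 1628, 'ctr_mm': array([-1.8,  0.7]), 'size': (12.1, 56.1), 'rib_deg': np.float64(138.2), 'tool_y_world': np.float64(44.9), 'world': array([ 0.5426, -0.2527,  0.154 ])}
[-20.8  -2.7] (array([ -9.2, -12.5,  60.6]), np.float64(2.6))
```

```bash
python3 -m crank '[[[-8,-12,20,2,100],[0,0,20,0,100],[0,0,10,0,100],[0,0,5,0,100],[0,0,0,0,100]]]'
python3 - <<'E'
from h import *
print(tilt(),need([.5437,-.253,.154],44.9))
E
```

```text
clock: 42.42
eef_pos: [0.5456, -0.2521, 0.1633]
tool_rot: [0.379, 0.926, -0.005, -0.005]
ft_force: [0.9, -0.0, 0.6]
grip_width: 0.0521
[-12.4  -6.1] (array([ 0.6, -1.8,  9.3]), np.float64(0.6))
```

```bash
python3 -m crank '[[[0,-2,8,0,100],[0,0,1,0,100],[0,0,0,0,255],[0,0,0,0,255],[0,0,0,0,255],[0,0,0,0,255],[0,0,0,0,255],[0,0,-15,0,255],[0,0,-25,0,255],[0,0,-15,0,255],[0,0,0,0,255]]]'
python3 - <<'E'
from h import *
print(tilt(),need([.434,.31,.21],4));show('wrist','w9.png')
E
```

```text
clock: 43.8
eef_pos: [0.5457, -0.2536, 0.2146]
tool_rot: [0.378, 0.926, -0.005, -0.003]
ft_force: [0.3, -0.9, -1.2]
grip_width: 0.0102
[-8.6 -7.9] (array([474.5, 324. ,   1.1]), np.float64(41.5))
```

View pics/w9.png

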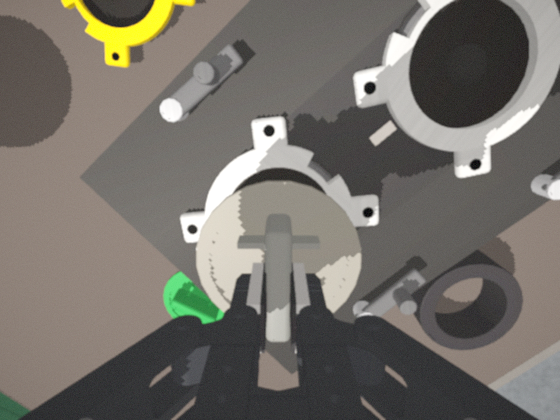

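```bash
python3 -m crank '[[[25,17,0,0,255],[34,23,0,0,255],[34,23,0,0,255],[34,23,0,0,255],[34,23,0,0,255],[34,23,0,0,255],[34,23,0,0,255],[34,23,0,0,255],[34,23,0,0,255],[34,23,0,0,255],[34,23,0,0,255],[34,23,0,0,255]]]'
python3 - <<'E'
from h import *
print(tilt(),need([.434,.31,.21],4))
E
```

```text
clock: 45.35
eef_pos: [0.4432, 0.2301, 0.2038]
tool_rot: [0.382, 0.924, -0.008, -0.009]
ft_force: [1.0, 0.2, 0.5]
grip_width: 0.0105
[-21.8  -7.6] (array([62.9, 50. , -6.6]), np.float64(41.1))
```

```bash
python3 -m crank '[[[30,23,0,0,255],[25,20,0,0,255],[0,0,0,10,255],[0,0,0,10,255],[0,0,0,10,255],[0,0,0,10,255],[0,0,0,0,255]]]'
python3 - <<'E'
from h import *
print(tilt(),need([.434,.31,.10],4),tool()[0])
E
```

```text
clock: 46.22
eef_pos: [0.4295, 0.3037, 0.1978]
tool_rot: [0.68, 0.733, -0.015, -0.006]
ft_force: [1.1, 0.4, -1.2]
grip_width: 0.0098
[-30.1 -13.4] (array([ 7.1,  8. , 97.6]), np.float64(0.4)) [0.42953299 0.30366211 0.197848  ]
```

```bash
python3 -m crank '[[[6,6,25,0,255],[0,0,30,0,255],[0,0,30,0,255],[0,0,30,0,255],[0,0,20,0,255],[0,0,0,0,255]]]'
python3 - <<'E'
from h import *
print(tilt(),need([.434,.31,.022],4),tool()[0])
E
```

```text
clock: 46.98
eef_pos: [0.4304, 0.3077, 0.0577]
tool_rot: [0.673, 0.74, -0.016, -0.007]
ft_force: [-0.7, -0.2, -0.1]
grip_width: 0.0105
[-31.1 -14.3] (array([ 2.4,  4.9, 35.5]), np.float64(1.4)) [0.43041784 0.3076885  0.05768185]
```

```bash
python3 -m crank '[[[2,4,15,0,255],[0,0,12,0,255],[0,0,4,0,255],[0,0,0,0,150],[0,0,0,0,150],[0,0,0,0,150],[0,0,-20,0,150],[0,0,-30,0,150],[0,0,-35,0,150],[0,0,-35,0,150],[0,0,-30,0,150],[0,0,0,0,150]]]'
python3 - <<'E'
from h import *
print(tilt(),need([.434,.31,.022],4),tool()[0]);show('wrist','w10.png')
E
```

```text
clock: 48.48
eef_pos: [0.4401, 0.3132, 0.1838]
tool_rot: [0.672, 0.741, -0.011, -0.006]
ft_force: [-0.4, -0.6, -0.2]
grip_width: 0.0353
[-24.   -9.2] (array([ -1.5,  -2.3, 161.9]), np.float64(1.6)) [0.44007146 0.31320952 0.18378806]
```

View pics/w10.png

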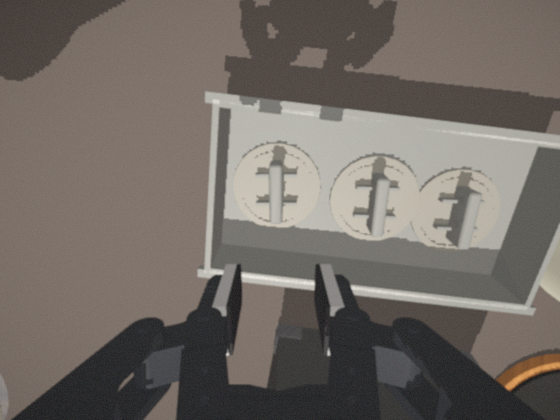

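```bash
cat >> h.py <<'E'
def pol(k,deg,r=.069,z=.1335):
    a=np.radians(deg); return c2w(r*np.cos(a),YC[k]+r*np.sin(a),z)
def where(k):
    p=tool()[0]; q=w2c(p[None])[0]-[0,YC[k]]; return 'ang %.1f r %.1f z %.1f'%(np.degrees(np.arctan2(q[1],q[0]))%360,np.hypot(*q)*1e3,p[2]*1e3)
E
python3 - <<'E'
from h import *
print(need(pol('a',83,z=.2),-10.3), where('a'))
E
```

```text
(array([-203.2,  115.4,  -19.3]), np.float64(15.9)) ang 118.7 r 286.3 z 182.2
```

```bash
python3 -m crank '[[[-25,14,-5,0,255],[-34,20,-5,0,255],[-34,20,-5,0,255],[-34,20,0,0,255],[-34,20,0,0,255],[-28,15,0,0,255],[0,0,0,8,255],[0,0,0,8,255],[0,0,0,0,255]]]'
python3 - <<'E'
from h import *
print(need(pol('a',83),-10.3), where('a'),tilt())
show('wrist','w11.png')
P,c=cloud('wrist');print(drv(P,'a'))
E
```

```text
clock: 49.65
eef_pos: [0.563, 0.1271, 0.1797]
tool_rot: [0.77, 0.638, -0.025, -0.009]
ft_force: [-0.2, 0.9, 0.7]
grip_width: -0.0002
(array([-1.8, 14.3, 45.7]), np.float64(-0.5)) ang 92.5 r 73.1 z 179.7 [-50.4 -18.6]
{'n': 1314, 'ears': [np.float64(23.8), np.float64(113.8), np.float64(203.8), np.float64(293.8)], 'notch': [(np.float64(68.8), 179, 1.0), (np.float64(158.8), 48, 1.0), (np.float64(248.8), 20, 0.0), (np.float64(338.8), 0, None)], 'circ': (2.4, 9.3, 51.7)}
```

View pics/w11.png

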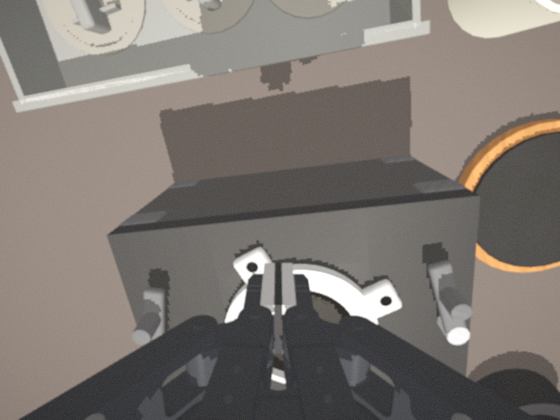

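```bash
python3 -m crank '[[[-2,14,5,0,255],[0,1,15,0,255],[0,0,12,0,255],[0,0,8,0,255],[0,0,0,0,255]]]'
python3 - <<'E'
from h import *
print(need(pol('a',83),-10.3), where('a'),tilt())
E
```

```text
clock: 50.38
eef_pos: [0.5752, 0.1219, 0.1349]
tool_rot: [0.768, 0.64, -0.026, -0.01]
ft_force: [0.1, -0.1, 1.2]
grip_width: 0.0002
(array([-0.1, -0.7,  1.4]), np.float64(-0.2)) ang 82.3 r 69.2 z 134.9 [-52.8 -19.1]
```

```bash
python3 -m crank '[[[-0.5,-8.4,1,-7,255],[-0.5,-8.4,0,-7,255],[-0.5,-8.4,0,-7,255],[-0.5,-8.4,0,-7,255],[0,0,0,0,255]]]'
python3 - <<'E'
from h import *
print(where('a'),tilt(), need(pol('a',110),16.7))
for n in('wrist','top'):
  P,c=cloud(n);d=drv(P,'a');print(d)
E
```

```text
clock: 51.0
eef_pos: [0.5442, 0.1211, 0.138]
tool_rot: [0.584, 0.811, -0.02, -0.013]
ft_force: [0.3, 1.1, -1.2]
grip_width: -0.0003
ang 108.2 r 69.5 z 138.0 [-44.3 -16.5] (array([-0.4, -2. ,  4.6]), np.float64(1.8))
{'n': 721, 'ears': [np.float64(36.0), np.float64(126.0), np.float64(216.0), np.float64(306.0)], 'notch': [(np.float64(81.0), 0, None), (np.float64(171.0), 0, None), (np.float64(261.0), 0, None), (np.float64(351.0), 0, None)], 'circ': (-4.5, 8.4, 55.1)}
{'n': 225, 'ears': [np.float64(31.5), np.float64(121.5), np.float64(211.5), np.float64(301.5)], 'notch': [(np.float64(76.5), 49, 1.0), (np.float64(166.5), 87, 1.0), (np.float64(256.5), 15, 0.07), (np.float64(346.5), 13, 1.0)], 'circ': (-0.1, 0.3, 55.8)}
```

```bash
python3 -m crank '[[[0,5,0,0,255],[0,0,4,0,255],[0,0,1,0,255],[-0.4,-6,0.5,-4,255],[-0.4,-6,0.5,-4,255],[0,0,0,0,255]]]'
python3 - <<'E'
from h import *
print(where('a'),tilt())
P,c=cloud('top');d=drv(P,'a');print(d)
show('wrist','w12.png')
E
```

```text
clock: 51.85
eef_pos: [0.5409, 0.1196, 0.1313]
tool_rot: [0.526, 0.85, -0.016, -0.014]
ft_force: [-0.2, 0.0, 0.1]
grip_width: -0.0002
ang 111.1 r 69.0 z 131.3 [-40.8 -12.9]
{'n': 179, 'ears': [np.float64(34.6), np.float64(124.6), np.float64(214.6), np.float64(304.6)], 'notch': [(np.float64(79.6), 53, 1.0), (np.float64(169.6), 81, 1.0), (np.float64(259.6), 16, 0.06), (np.float64(349.6), 14, 1.0)], 'circ': (-0.0, -0.0, 55.9)}
```

View pics/w12.png

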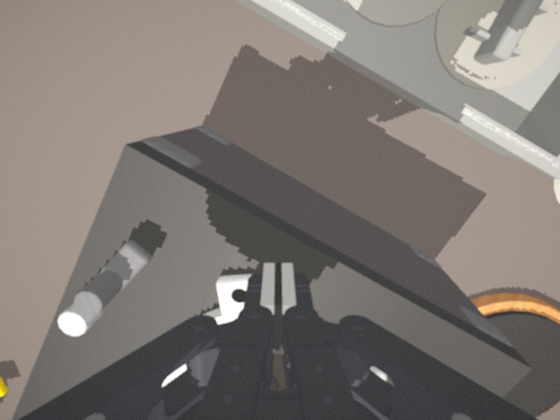

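```bash
python3 -m crank '[[[-0.3,-5.4,0,-4,255],[-0.3,-5.4,0,-4,255],[0,0,0,0,255]]]'
python3 - <<'E'
from h import *
print(where('a'),tilt())
P,c=cloud('top');d=drv(P,'a');print(d)
E
```

```text
clock: 52.32
eef_pos: [0.5331, 0.116, 0.1313]
tool_rot: [0.465, 0.885, -0.013, -0.015]
ft_force: [-0.7, 0.2, 1.7]
grip_width: -0.0001
ang 118.3 r 68.5 z 131.3 [-39.   -8.9]
{'n': 182, 'ears': [np.float64(41.1), np.float64(131.1), np.float64(221.1), np.float64(311.1)], 'notch': [(np.float64(86.1), 44, 1.0), (np.float64(176.1), 72, 1.0), (np.float64(266.1), 15, 0.0), (np.float64(356.1), 14, 1.0)], 'circ': (-0.2, 0.1, 55.9)}
```

```bash
python3 - <<'E'
s=open('h.py').read()
s=s.replace("    m=(z>.1335)&(z<.142)&(r>.0575)&(r<.071)\n","    m=(z>.1335)&(z<.142)&(r>.0575)&(r<.071)\n    f=w2c(tool()[0][None])[0]-[0,YC[k]]; m&=np.hypot(x-f[0],y-f[1])>ex\n").replace("def drv(P,k):","def drv(P,k,ex=.019):")
open('h.py','w').write(s)
E
python3 -m crank '[[[-0.2,-4,0,-3,255],[0,0,0,0,255]]]'
python3 - <<'E'
from h import *
print(where('a'),tilt())
P,c=cloud('top');
for e in (0.0,.019,.025):print(drv(P,'a',e)['ears'])
E
python3 -m crank '[[[0,12,0,0,255],[0,0,-20,0,255],[0,0,-30,0,255],[0,0,-30,0,255],[0,0,0,0,255]]]'
python3 - <<'E'
from h import *
print(where('a'),tilt())
for n in('top','wrist'):
  P,c=cloud(n);print(drv(P,'a'))
E
```

```text
clock: 52.62
eef_pos: [0.5305, 0.1142, 0.1314]
tool_rot: [0.442, 0.897, -0.012, -0.016]
ft_force: [-1.0, 0.2, 1.2]
grip_width: 0.0
ang 120.9 r 68.0 z 131.4 [-38.8  -7.9]
[np.float64(44.5), np.float64(134.5), np.float64(224.5), np.float64(314.5)]
[np.float64(44.5), np.float64(134.5), np.float64(224.5), np.float64(314.5)]
[np.float64(44.5), np.float64(134.5), np.float64(224.5), np.float64(314.5)]
clock: 53.3
eef_pos: [0.545, 0.1225, 0.2112]
tool_rot: [0.444, 0.896, -0.015, -0.016]
ft_force: [-0.7, -1.0, -0.2]
grip_width: -0.0002
ang 107.2 r 70.7 z 211.2 [-42.4 -11.7]
{'n': 226, 'ears': [np.float64(45.5), np.float64(135.5), np.float64(225.5), np.float64(315.5)], 'notch': [(np.float64(0.5), 13, 1.0), (np.float64(90.5), 77, 1.0), (np.float64(180.5), 15, 1.0), (np.float64(270.5), 13, 0.0)], 'circ': (0.1, 0.0, 55.8)}
{'n': 1385, 'ears': [np.float64(45.4), np.float64(135.4), np.float64(225.4), np.float64(315.4)], 'notch': [(np.float64(0.4), 0, None), (np.float64(90.4), 98, 0.82), (np.float64(180.4), 137, 1.0), (np.float64(270.4), 0, None)], 'circ': (0.0, -0.0, 56.0)}
```

```bash
python3 - <<'E'
from h import *
print(need(pol('b',35,z=.2),121.7))
E
python3 -m crank '[[[0,0,0,-10,255],[0,0,0,-10,255],[0,0,0,-10,255],[0,0,0,-10,255],[0,0,0,-10,255],[0,0,0,-10,255],[0,0,0,-10,255],[0,0,0,-10,255],[0,0,0,0,255]]]'
python3 - <<'E'
from h import *
print(need(pol('b',35,z=.2),121.7),tilt(),bot.get_obs()['joint_pos'][5])
E
```

```text
(array([-189.6,  -57.4,    7.4]), np.float64(-84.4))
clock: 54.52
eef_pos: [0.5353, 0.1202, 0.1912]
tool_rot: [-0.255, 0.966, -0.0, -0.04]
ft_force: [-0.8, 0.5, 0.0]
grip_width: 0.0
(array([  25. , -197.4,  -10.8]), np.float64(-2.1)) [-77.2 -21.3] -0.29400874182125836
```

```bash
python3 -m crank '[[[0,0,-40,0,255],[0,0,40,0,255],[0,0,0,0,255],[0,0,-40,0,255],[0,0,40,0,255],[0,0,0,0,255],[0,0,-40,0,255],[0,0,40,0,255],[0,0,0,0,255],[0,0,0,0,255]]]'
python3 - <<'E'
from h import *
print(need(pol('b',35,z=.2),121.7),tilt(),tool()[0])
E
```

```text
clock: 55.78
eef_pos: [0.5398, 0.1212, 0.2005]
tool_rot: [-0.246, 0.968, -0.001, -0.036]
ft_force: [0.1, 0.3, 1.3]
grip_width: 0.0003
(array([  25. , -196.8,   -0.8]), np.float64(-3.2)) [-69.9 -20.3] [0.53981544 0.12123535 0.20053656]
```

```bash
python3 -m crank '[[[5,-30,0,0,255],[5,-40,0,0,255],[5,-40,0,0,255],[5,-40,0,0,255],[5,-40,0,0,255],[0,0,0,0,255]]]'
python3 - <<'E'
from h import *
print(need(pol('b',35,z=.2),121.7),tilt(),tool()[0])
E
python3 -m crank '[[[0,0,-40,0,255],[0,0,0,0,255],[0,0,0,0,255],[0,0,40,0,255],[0,0,0,0,255],[0,0,0,0,255],[0,0,-40,0,255],[0,0,0,0,255],[0,0,0,0,255],[0,0,40,0,255],[0,0,0,0,255],[0,0,0,0,255]]]'
python3 - <<'E'
from h import *
print(need(pol('b',35,z=.2),121.7),tilt(),tool()[0])
E
```

```text
clock: 56.52
eef_pos: [0.6178, -0.0616, 0.2127]
tool_rot: [-0.247, 0.969, -0.003, -0.027]
ft_force: [0.4, 0.5, -0.2]
grip_width: 0.0002
(array([ 5.4,  1. , 13. ]), np.float64(-3.1)) [-50.6 -19.9] [ 0.61777488 -0.06162789  0.21271984]
clock: 58.02
eef_pos: [0.6207, -0.0578, 0.2238]
tool_rot: [-0.248, 0.968, -0.005, -0.021]
ft_force: [-0.2, 0.3, 0.2]
grip_width: 0.0
(array([ 9.4, -0.9, 24.2]), np.float64(-2.9)) [-38.6 -19.2] [ 0.62068017 -0.05779314  0.22375656]
```

```bash
python3 -m crank '[[[7,-1,25,-3,255],[0,0,30,0,255],[0,0,22,0,255],[0,0,8,0,255],[0,0,0,0,255]]]'
python3 - <<'E'
from h import *
print(need(pol('b',35),121.7),where('b'),tilt(),tool()[0])
P,c=cloud('top');print(drv(P,'b'))
show('wrist','w13.png')
E
```

```text
clock: 58.65
eef_pos: [0.6181, -0.0643, 0.1462]
tool_rot: [-0.274, 0.962, -0.007, -0.014]
ft_force: [0.8, -0.6, -0.5]
grip_width: 0.0001
(array([ 4.5,  4.1, 12.8]), np.float64(0.2)) ang 31.9 r 74.0 z 146.2 [-23.3 -20.6] [ 0.61814492 -0.06434962  0.1462005 ]
{'n': 64, 'ears': [np.float64(62.0), np.float64(152.0), np.float64(242.0), np.float64(332.0)], 'notch': [(np.float64(17.0), 51, 1.0), (np.float64(107.0), 51, 1.0), (np.float64(197.0), 0, None), (np.float64(287.0), 7, 1.0)], 'circ': (0.7, -43.1, 31.9)}
```

View pics/w13.png

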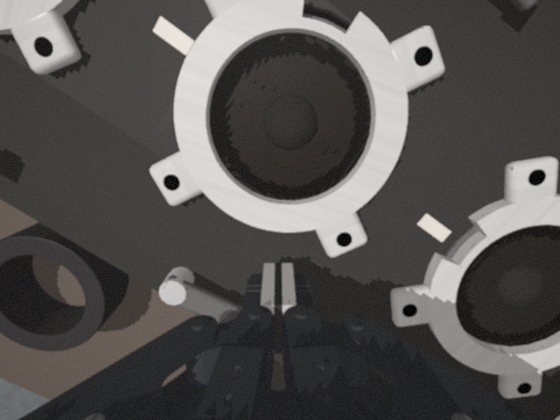

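```bash
python3 -m crank '[[[4,3,8,0,255],[0,0,4,0,255],[0,0,0,0,255]]]'
python3 - <<'E'
from h import *
print(need(pol('b',35),121.7),where('b'),tilt())
E
python3 -m crank '[[[0.7,9,0,-8,255],[0.7,9.5,0,-8,255],[0.7,9.5,0,-8,255],[0,0,0,0,255]]]'
python3 - <<'E'
from h import *
print(need(pol('b',59),145.7),where('b'),tilt())
P,c=cloud('top');print(drv(P,'b'))
E
```

```text
clock: 59.12
eef_pos: [0.6141, -0.0642, 0.1362]
tool_rot: [-0.274, 0.962, -0.008, -0.012]
ft_force: [0.6, -0.1, 0.2]
grip_width: 0.0004
(array([1.4, 1.7, 2.8]), np.float64(0.2)) ang 33.6 r 70.5 z 136.2 [-18.5 -21. ]
clock: 59.62
eef_pos: [0.5961, -0.0446, 0.137]
tool_rot: [-0.473, 0.881, -0.007, -0.011]
ft_force: [-0.0, -0.4, -0.6]
grip_width: 0.0002
(array([0.7, 4.4, 3.5]), np.float64(0.8)) ang 55.4 r 70.0 z 137.0 [-14.  -22.3]
{'n': 103, 'ears': [np.float64(68.8), np.float64(158.8), np.float64(248.8), np.float64(338.8)], 'notch': [(np.float64(23.8), 25, 1.0), (np.float64(113.8), 46, 1.0), (np.float64(203.8), 9, 0.0), (np.float64(293.8), 14, 1.0)], 'circ': (-0.1, -14.2, 53.1)}
```

```bash
python3 -m crank '[[[0,-3,0,0,255],[0,0,4,0,255],[0.7,9.5,0.3,-7,255],[0.7,9.5,0.3,-8,255],[0.7,9.5,0.3,-8,255],[0.7,9.5,0.3,-8,255],[0,0,0,0,255]]]'
python3 - <<'E'
from h import *
print(where('b'),tilt(),need(pol('b',81),167.7))
P,c=cloud('top');print(drv(P,'b'))
E
```

```text
clock: 60.55
eef_pos: [0.5712, -0.0346, 0.1323]
tool_rot: [-0.694, 0.719, -0.008, -0.006]
ft_force: [0.4, 0.2, -0.4]
grip_width: -0.0
ang 77.9 r 67.7 z 132.3 [  2.3 -19.2] (array([-2. ,  3.4, -1.2]), np.float64(10.3))
{'n': 161, 'ears': [np.float64(1.5), np.float64(91.5), np.float64(181.5), np.float64(271.5)], 'notch': [(np.float64(46.5), 39, 1.0), (np.float64(136.5), 61, 1.0), (np.float64(226.5), 14, 0.07), (np.float64(316.5), 14, 1.0)], 'circ': (0.4, -0.8, 55.3)}
```

```bash
python3 -m crank '[[[0,9.5,0,-4,255],[0.2,9.5,0,-6,255],[0.6,9.5,0,-6,255],[0.7,9.5,0,-6,255],[0.7,9.5,0,-6,255],[0,0,0,0,255]]]'
python3 - <<'E'
from h import *
print(where('b'),tilt(),need(pol('b',108),194.7))
P,c=cloud('top');print(drv(P,'b'))
E
```

```text
clock: 61.35
eef_pos: [0.5335, -0.0374, 0.1325]
tool_rot: [0.849, -0.529, 0.008, -0.003]
ft_force: [0.7, 0.3, 0.2]
grip_width: 0.0
ang 110.8 r 65.5 z 132.5 [16.8 -3.6] (array([-2.9, -3.8, -1. ]), np.float64(11.5))
{'n': 121, 'ears': [np.float64(34.9), np.float64(124.9), np.float64(214.9), np.float64(304.9)], 'notch': [(np.float64(79.9), 12, 1.0), (np.float64(169.9), 5, 1.0), (np.float64(259.9), 13, 0.0), (np.float64(349.9), 13, 1.0)], 'circ': (-1.0, -10.4, 51.4)}
```

```bash
python3 -m crank '[[[-1.5,6,0,-2,255],[0,5.5,0,-3,255],[0,0,0,0,255]]]'
python3 - <<'E'
from h import *
print(where('b'),tilt())
P,c=cloud('top');print(drv(P,'b'))
E
```

```text
clock: 61.78
eef_pos: [0.5245, -0.0401, 0.1324]
tool_rot: [0.871, -0.491, 0.009, -0.005]
ft_force: [-0.5, 0.8, 0.7]
grip_width: -0.0001
ang 119.0 r 66.2 z 132.4 [19.9 -0.4]
{'n': 117, 'ears': [np.float64(42.8), np.float64(132.8), np.float64(222.8), np.float64(312.8)], 'notch': [(np.float64(87.8), 8, 1.0), (np.float64(177.8), 2, 1.0), (np.float64(267.8), 11, 0.09), (np.float64(357.8), 2, 1.0)], 'circ': (-0.6, -10.3, 51.1)}
```

```bash
python3 -m crank '[[[0,3,0,-1,255],[0,0,0,0,255],[0,-12,0,0,255],[0,0,-20,0,255],[0,0,-30,0,255],[0,0,-20,0,255],[0,0,0,0,255]]]'
python3 - <<'E'
from h import *
print(where('b'),tilt(),bot.get_obs()['joint_pos'][5])
P,c=cloud('top');print(drv(P,'b'))
P,c=cloud('wrist');print(drv(P,'b'),drv(P,'c'))
print(need(pol('c',288,z=.19),18-3.3))
E
```

```text
clock: 62.7
eef_pos: [0.5303, -0.0366, 0.2023]
tool_rot: [0.875, -0.484, 0.007, 0.0]
ft_force: [0.2, -0.3, -0.1]
grip_width: 0.0004
ang 113.2 r 67.3 z 202.3 [12.  -6.7] -2.1963177043387407
{'n': 121, 'ears': [np.float64(45.3), np.float64(135.3), np.float64(225.3), np.float64(315.3)], 'notch': [(np.float64(0.3), 9, 1.0), (np.float64(90.3), 35, 1.0), (np.float64(180.3), 6, 1.0), (np.float64(270.3), 12, 0.08)], 'circ': (0.1, -6.5, 53.7)}
{'n': 2772, 'ears': [np.float64(46.3), np.float64(136.3), np.float64(226.3), np.float64(316.3)], 'notch': [(np.float64(1.3), 198, 0.98), (np.float64(91.3), 194, 1.0), (np.float64(181.3), 199, 1.0), (np.float64(271.3), 256, 0.0)], 'circ': (0.0, -0.0, 56.0)} {'n': 983, 'ears': [np.float64(51.9), np.float64(141.9), np.float64(231.9), np.float64(321.9)], 'notch': [(np.float64(6.9), 0, None), (np.float64(96.9), 0, None), (np.float64(186.9), 0, None), (np.float64(276.9), 0, None)], 'circ': (0.0, 0.0, 0.0)}
(array([257.8, 123.1,  12.3]), np.float64(17.4))
```

```bash
python3 -m crank '[[[0,0,0,10.5,255],[0,0,0,10.5,255],[0,0,0,10.5,255],[0,0,0,10.5,255],[0,0,0,10.5,255],[0,0,0,10.5,255],[0,0,0,10.5,255],[0,0,0,10.5,255],[0,0,0,0,255]]]'
python3 - <<'E'
from h import *
print(where('b'),tilt(),bot.get_obs()['joint_pos'][5])
print(need(pol('c',300,z=.19),26.7))
E
```

```text
clock: 63.92
eef_pos: [0.5209, -0.0371, 0.1854]
tool_rot: [-0.31, 0.951, -0.001, -0.01]
ft_force: [-0.2, 0.3, -0.5]
grip_width: -0.0001
ang 120.5 r 70.5 z 185.4 [-19.2  -8.5] -0.6959000384754469
(array([ 120.1, -256.7,   -3.3]), np.float64(-80.6))
```

```bash
python3 -m crank '[[[0,0,-3,10.5,255],[0,0,-3,10.5,255],[0,0,-3,10.5,255],[0,0,-3,10.5,255],[0,0,-3,10.5,255],[0,0,-3,10.5,255],[0,0,-3,10.5,255],[0,0,-3,10.5,255],[0,0,0,10.5,255],[0,0,0,0,255]]]'
python3 - <<'E'
from h import *
print(where('b'),tilt(),bot.get_obs()['joint_pos'][5])
print(need(pol('c',300,z=.19),26.7))
E
```

```text
clock: 65.18
eef_pos: [0.5164, -0.0373, 0.2005]
tool_rot: [0.496, 0.868, -0.014, -0.014]
ft_force: [-0.2, -0.5, 0.0]
grip_width: 0.0002
ang 123.8 r 72.5 z 200.5 [-37.2 -10.1] 0.97445333202694
(array([-269.5,  -89.7,   11.1]), np.float64(3.8))
```

```bash
python3 -m crank '[[[-25,-8,0,4,255],[-35,-12,0,0,255],[-35,-12,0,0,255],[-35,-12,0,0,255],[-35,-12,0,0,255],[-35,-12,0,0,255],[-35,-12,0,0,255],[-30,-8,0,0,255],[0,0,0,0,255]]]'
python3 - <<'E'
from h import *
print(where('c'),tilt(),bot.get_obs()['joint_pos'][5])
print(need(pol('c',300,z=.15),26.7))
P,c=cloud('top');print(drv(P,'c'))
P,c=cloud('wrist');print(drv(P,'c'))
E
```

```text
clock: 66.3
eef_pos: [0.5621, -0.3202, 0.195]
tool_rot: [0.505, 0.863, -0.015, -0.018]
ft_force: [-0.4, 0.8, 0.1]
grip_width: 0.0
ang 288.2 r 68.9 z 195.0 [-45.9  -7.7] 0.5565922208188138
(array([-2.8, 15.9, 44.3]), np.float64(2.6))
{'n': 227, 'ears': [np.float64(54.3), np.float64(144.3), np.float64(234.3), np.float64(324.3)], 'notch': [(np.float64(9.3), 16, 1.0), (np.float64(99.3), 14, 0.0), (np.float64(189.3), 85, 1.0), (np.float64(279.3), 85, 1.0)], 'circ': (0.0, 0.1, 55.9)}
{'n': 3145, 'ears': [np.float64(55.0), np.float64(145.0), np.float64(235.0), np.float64(325.0)], 'notch': [(np.float64(10.0), 227, 1.0), (np.float64(100.0), 276, 0.0), (np.float64(190.0), 257, 1.0), (np.float64(280.0), 197, 1.0)], 'circ': (-0.0, 0.0, 56.0)}
```

```bash
python3 -m crank '[[[-3,13,20,0,255],[0,0,22,0,255],[0,0,15,0,255],[0,0,5,0,255],[0,0,0,0,255]]]'
python3 - <<'E'
from h import *
print(where('c'),tilt())
print(need(pol('c',300),26.7))
E
```

```text
clock: 67.03
eef_pos: [0.5745, -0.3085, 0.1304]
tool_rot: [0.499, 0.866, -0.015, -0.018]
ft_force: [-0.7, -1.8, 3.9]
grip_width: -0.0004
ang 302.0 r 62.6 z 130.4 [-45.9  -8.8]
(array([-6.2, -2.7, -3.1]), np.float64(3.4))
```

```bash
python3 -m crank '[[[-6,0,-2,0,255],[0,0,0,3,255]]]'
python3 - <<'E'
from h import *
print(where('c'),tilt())
E
python3 -m crank '[[[0.6,9.5,0,-7,255],[0.7,9.5,0,-7,255],[0.7,9.5,0,-7,255],[0.7,9.5,0,-7,255],[0,0,0,0,255]]]'
python3 - <<'E'
from h import *
print(where('c'),tilt())
print(need(pol('c',330),56.7))
P,c=cloud('top');print(drv(P,'c'))
E
```

```text
clock: 67.28
eef_pos: [0.5785, -0.3122, 0.1316]
tool_rot: [0.521, 0.853, -0.015, -0.018]
ft_force: [-0.7, 0.8, 0.2]
grip_width: 0.0003
ang 303.5 r 67.9 z 131.6 [-46.  -8.]
clock: 67.9
eef_pos: [0.6049, -0.2926, 0.1319]
tool_rot: [0.293, 0.956, -0.017, -0.022]
ft_force: [-0.1, 1.5, 1.8]
grip_width: 0.0001
ang 330.4 r 72.0 z 131.9 [-52.  -20.6]
(array([ 3.1, -0.7, -1.5]), np.float64(-0.7))
{'n': 103, 'ears': [np.float64(75.5), np.float64(165.5), np.float64(255.5), np.float64(345.5)], 'notch': [(np.float64(30.5), 78, 1.0), (np.float64(120.5), 68, 0.84), (np.float64(210.5), 35, 1.0), (np.float64(300.5), 65, 1.0)], 'circ': (7.6, 12.7, 50.6)}
```

```bash
python3 -m crank '[[[2.2,9.5,0,-7,255],[1.7,9.5,0,-7,255],[0.7,9.5,0,-7,255],[0.7,9.5,0,-7,255],[0,0,0,0,255]]]'
python3 - <<'E'
from h import *
print(where('c'),tilt())
print(need(pol('c',358),84.7))
P,c=cloud('top');print(drv(P,'c'))
E
```

```text
clock: 68.58
eef_pos: [0.6164, -0.2635, 0.1318]
tool_rot: [0.053, 0.998, -0.018, -0.023]
ft_force: [-0.4, 1.5, 3.0]
grip_width: -0.0004
ang 355.4 r 72.7 z 131.8 [-47.7 -34. ]
(array([ 3.7,  3.1, -1.7]), np.float64(-0.7))
{'n': 32, 'ears': [np.float64(3.2), np.float64(93.2), np.float64(183.2), np.float64(273.2)], 'notch': [(np.float64(48.2), 43, 1.0), (np.float64(138.2), 51, 1.0), (np.float64(228.2), 0, None), (np.float64(318.2), 1, 1.0)], 'circ': (0.0, 0.0, 0.0)}
```

```bash
python3 -m crank '[[[2.2,9.5,-0.5,-7,255],[1.7,9.5,-0.3,-7,255],[1.2,9.5,0,-7,255],[1.2,9.5,0,-7,255],[1,9.5,0,-7,255],[0,0,0,0,255]]]'
python3 - <<'E'
from h import *
print(where('c'),tilt())
print(need(pol('c',28),114.7))
P,c=cloud('top');print(drv(P,'c'))
show('wrist','w14.png')
E
```

```text
clock: 69.38
eef_pos: [0.6102, -0.2233, 0.1317]
tool_rot: [-0.25, 0.968, -0.017, -0.02]
ft_force: [-1.5, 0.1, 1.5]
grip_width: 0.0001
ang 28.0 r 72.4 z 131.7 [-30.7 -42.1]
(array([ 3.5,  0.2, -1.7]), np.float64(4.3))
None
```

View pics/w14.png

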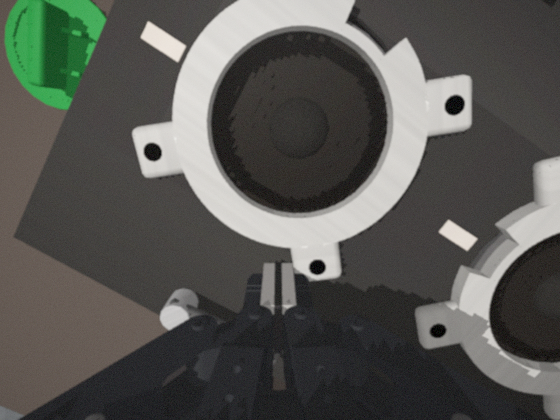

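```bash
python3 -m crank '[[[2.5,9.5,0,-6,255],[2,9.5,0,-7,255],[1.5,9.5,0,-7,255],[1.2,9.5,0,-7,255],[1.2,9.5,0,-7,255],[0,0,0,0,255]]]'
python3 - <<'E'
from h import *
print(where('c'),tilt())
print(need(pol('c',60),146.7))
P,c=cloud('top');print(drv(P,'c'))
P,c=cloud('wrist');print(drv(P,'c'))
E
```

```text
clock: 70.22
eef_pos: [0.5834, -0.1949, 0.1319]
tool_rot: [-0.524, 0.852, -0.016, -0.014]
ft_force: [-0.4, 0.4, -0.2]
grip_width: 0.0
ang 59.6 r 70.4 z 131.9 [ -7.5 -41. ]
(array([ 1.4,  0.6, -1.5]), np.float64(6.5))
None
{'n': 3485, 'ears': [np.float64(74.1), np.float64(164.1), np.float64(254.1), np.float64(344.1)], 'notch': [(np.float64(29.1), 341, 1.0), (np.float64(119.1), 420, 1.0), (np.float64(209.1), 462, 0.07), (np.float64(299.1), 491, 1.0)], 'circ': (-0.0, -0.0, 56.0)}
```

```bash
python3 -m crank '[[[1,9.5,0,-6,255],[1,9.5,0,-6,255],[1,9.5,0,-6,255],[1,9.5,0,-7,255],[1,9.5,0,-7,255],[0.8,8,0,-6,255],[0,0,0,0,255]]]'
python3 - <<'E'
from h import *
print(where('c'),tilt())
print(need(pol('c',100),186.7))
P,c=cloud('top');print(drv(P,'c'))
P,c=cloud('wrist');print(drv(P,'c'))
E
```

```text
clock: 71.2
eef_pos: [0.54, -0.1835, 0.1317]
tool_rot: [0.776, -0.631, 0.013, 0.005]
ft_force: [-0.3, -0.5, -0.1]
grip_width: -0.0001
ang 96.9 r 70.2 z 131.7 [ 13.7 -24. ]
(array([ 0.8,  3.9, -1.8]), np.float64(5.1))
None
{'n': 3538, 'ears': [np.float64(21.5), np.float64(111.5), np.float64(201.5), np.float64(291.5)], 'notch': [(np.float64(66.5), 380, 1.0), (np.float64(156.5), 408, 1.0), (np.float64(246.5), 520, 0.06), (np.float64(336.5), 472, 1.0)], 'circ': (-0.0, -0.0, 56.0)}
```

Remaining +23.5° ≈ 28 mm.

```bash
python3 -m crank '[[[1,9.5,0,-6,255],[1,9.5,0,-6,255],[0.6,7,0,-5,255],[0,0,0,0,255]]]'
python3 - <<'E'
from h import *
print(where('c'),tilt())
P,c=cloud('wrist');print(drv(P,'c'))
E
```

```text
clock: 71.8
eef_pos: [0.5204, -0.1887, 0.1317]
tool_rot: [0.862, -0.507, 0.012, -0.001]
ft_force: [-0.6, -0.3, 0.9]
grip_width: -0.0001
ang 113.6 r 69.2 z 131.7 [ 21.4 -11.1]
{'n': 3510, 'ears': [np.float64(38.4), np.float64(128.4), np.float64(218.4), np.float64(308.4)], 'notch': [(np.float64(83.4), 379, 1.0), (np.float64(173.4), 410, 1.0), (np.float64(263.4), 513, 0.03), (np.float64(353.4), 527, 1.0)], 'circ': (0.0, -0.0, 56.0)}
```

```bash
python3 -m crank '[[[0.5,5,0,-3,255],[0.3,5,0,-3,255],[0,0,0,0,255]]]'
python3 - <<'E'
from h import *
print(where('c'),tilt())
P,c=cloud('wrist');print(drv(P,'c'))
E
```

```text
clock: 72.22
eef_pos: [0.5145, -0.191, 0.1317]
tool_rot: [0.887, -0.461, 0.012, -0.004]
ft_force: [-1.5, -0.5, 1.8]
grip_width: -0.0001
ang 118.8 r 69.3 z 131.7 [24.9 -3.1]
{'n': 3516, 'ears': [np.float64(43.4), np.float64(133.4), np.float64(223.4), np.float64(313.4)], 'notch': [(np.float64(88.4), 387, 1.0), (np.float64(178.4), 419, 1.0), (np.float64(268.4), 532, 0.03), (np.float64(358.4), 519, 1.0)], 'circ': (0.0, -0.0, 56.0)}
```

```bash
python3 -m crank '[[[0,2.5,0,-1,255],[0,0,0,0,255],[0,-12,0,0,255],[0,0,-20,0,255],[0,0,-30,0,255],[0,0,-30,0,255],[0,0,0,0,255]]]'
cat >> h.py <<'E'
def clips(P):
    for k in 'abc':
        x,y,z=local(P,YC[k])
        for s,n in((-1,'near'),(1,'far')):
            X=x-s*.1; d=np.hypot(X,y)
            m=(z>.159)&(z<.168)&(d<.05)&(d>.018); a=(z>.137)&(z<.149)&(d<.056)&(d>.02)
            if m.sum()<4: print(k,n,'-',m.sum()); continue
            kx,ky=np.median(X[m]),np.median(y[m]); th=np.degrees(np.arctan2(-s*kx,ky))
            print(k,n,'knob col mm (%.1f,%.1f) r %.1f deg %.0f n %d'%(1e3*(kx+s*.1),1e3*(ky+YC[k]),1e3*np.hypot(kx,ky),th,m.sum()))
E
python3 - <<'E'
from h import *
print(where('c'),tilt(),tool()[0],bot.get_obs()['joint_pos'][5])
P,c=cloud('wrist');print(drv(P,'c'),drv(P,'b')); clips(P)
P,c=cloud('top');print(drv(P,'a'),drv(P,'b'),drv(P,'c')); clips(P)
E
```

```text
clock: 73.15
eef_pos: [0.5216, -0.186, 0.2118]
tool_rot: [0.891, -0.455, 0.01, -0.002]
ft_force: [-0.4, 0.1, 0.8]
grip_width: 0.0002
ang 111.9 r 71.3 z 211.8 [20.1 -6.7] [ 0.52157787 -0.186031    0.21179598] -2.5400783687270176
{'n': 2581, 'ears': [np.float64(43.0), np.float64(133.0), np.float64(223.0), np.float64(313.0)], 'notch': [(np.float64(88.0), 171, 1.0), (np.float64(178.0), 186, 1.0), (np.float64(268.0), 225, 0.0), (np.float64(358.0), 202, 1.0)], 'circ': (-0.0, -0.0, 56.0)} {'n': 866, 'ears': [np.float64(45.0), np.float64(135.0), np.float64(225.0), np.float64(315.0)], 'notch': [(np.float64(90.0), 110, 1.0), (np.float64(180.0), 6, 1.0), (np.float64(270.0), 126, 0.0), (np.float64(360.0), 114, 0.88)], 'circ': (0.1, -0.0, 55.9)}
a near - 0
a far - 0
b near - 0
b far knob col mm (95.1,30.4) r 30.8 deg 9 n 304
c near knob col mm (-97.3,-122.0) r 32.1 deg 5 n 278
c far knob col mm (96.5,-122.0) r 32.2 deg 6 n 453
{'n': 229, 'ears': [np.float64(44.2), np.float64(134.2), np.float64(224.2), np.float64(314.2)], 'notch': [(np.float64(89.2), 13, 1.0), (np.float64(179.2), 15, 1.0), (np.float64(269.2), 13, 0.0), (np.float64(359.2), 14, 1.0)], 'circ': (-0.1, 0.1, 55.9)} {'n': 242, 'ears': [np.float64(46.3), np.float64(136.3), np.float64(226.3), np.float64(316.3)], 'notch': [(np.float64(1.3), 15, 1.0), (np.float64(91.3), 16, 1.0), (np.float64(181.3), 13, 1.0), (np.float64(271.3), 88, 0.89)], 'circ': (-0.1, 0.1, 55.9)} None
a near knob col mm (-91.6,185.1) r 32.2 deg 15 n 24
a far knob col mm (93.7,184.4) r 31.0 deg 12 n 22
b near knob col mm (-95.2,31.6) r 32.0 deg 9 n 22
b far knob col mm (96.9,31.5) r 31.7 deg 6 n 21
c near - 0
c far - 0
```

```bash
python3 -m crank '[[[0,0,-2,9,255],[0,0,-2,9,255],[0,0,-2,9,255],[0,0,0,0,255]]]'
cat >> h.py <<'E'
def cl(k,s,dx,dy,z=.150):
    "need to finger position relative to clip pivot: dx toward driver centre, dy along +y (mm)"
    t=c2w(-s*dx*1e-3+s*.1,YC[k]+dy*1e-3,z)
    p=tool()[0]; q=w2c(p[None])[0]; print('rel pivot inward %.1f  y %.1f z %.1f'%(-s*(q[0]-s*.1)*1e3,(q[1]-YC[k])*1e3,p[2]*1e3),'need',need(t,-3.3),'tilt',tilt())
E
python3 -c "
from h import *
cl('c',-1,-28,33)"
```

```text
clock: 73.75
eef_pos: [0.5165, -0.1845, 0.2075]
tool_rot: [0.755, -0.656, 0.002, -0.0]
ft_force: [0.5, 0.1, -0.1]
grip_width: 0.0003
rel pivot inward 68.2  y 67.3 z 207.5 need (array([ 14.5, 101.2,  57.3]), np.float64(11.4)) tilt [ 2.3 -2. ]
```

```bash
python3 -m crank '[[[0,0,0,10,255],[8,25,0,1,255],[8,30,0,0,255],[8,30,0,0,255],[8,18,0,0,255],[0,0,0,0,255]]]'
python3 -c "
from h import *
cl('c',-1,-28,33)"
```

```text
clock: 74.5
eef_pos: [0.407, -0.2116, 0.2008]
tool_rot: [-0.692, 0.722, 0.003, -0.003]
ft_force: [0.8, 0.1, 0.0]
grip_width: 0.0
rel pivot inward -39.6  y 34.0 z 200.8 need (array([  1.2, -12. ,  50.7]), np.float64(0.9)) tilt [-8.1  0.9]
```

```bash
python3 -m crank '[[[1,-8,20,0,255],[0,-2,20,0,255],[0,0,9,0,255],[0,0,0,0,255]]]'
python3 -c "
from h import *
cl('c',-1,-20,33)"
```

```text
clock: 75.0
eef_pos: [0.4204, -0.2136, 0.1506]
tool_rot: [-0.693, 0.721, 0.002, -0.002]
ft_force: [0.8, -0.4, -0.6]
grip_width: -0.0001
rel pivot inward -26.1  y 32.7 z 150.6 need (array([-0.2, -6.1,  0.6]), np.float64(1.1)) tilt [-4.4  0.1]
```

```bash
python3 -m crank '[[[-1,-9,0,0,255],[-1,-9,0,0,255],[-1,-9,0,0,255],[-1,-9,0,0,255],[0,-5,0,0,255],[0,0,0,0,255]]]'
python3 -c "
from h import *
cl('c',-1,12,37)
P,c=cloud('wrist'); clips(P)
P,c=cloud('top'); clips(P)"
```

```text
clock: 75.75
eef_pos: [0.4658, -0.2112, 0.1519]
tool_rot: [-0.694, 0.72, 0.001, -0.001]
ft_force: [-0.2, -0.1, -0.1]
grip_width: 0.0005
rel pivot inward 19.2  y 37.8 z 151.9 need (array([0.7, 7.2, 2. ]), np.float64(1.2)) tilt [-2.3 -0.8]
a near - 0
a far - 0
b near - 0
b far - 0
c near knob col mm (-77.0,-128.5) r 34.4 deg 42 n 1127
c far - 0
a near knob col mm (-91.5,184.9) r 32.1 deg 15 n 23
a far knob col mm (93.6,184.4) r 31.1 deg 12 n 21
b near knob col mm (-95.0,31.6) r 32.0 deg 9 n 20
b far knob col mm (97.2,31.4) r 31.6 deg 5 n 23
c near - 0
c far knob col mm (97.6,-121.3) r 32.7 deg 4 n 20
```

```bash
python3 -m crank '[[[5,-5,1,0,255],[6,-5,0,0,255],[7,-4,0,0,255],[5,-1,0,0,255],[0,0,0,0,255]]]'
python3 -c "
from h import *
cl('c',-1,32,15)
show('wrist','w15.png')"
```

```text
clock: 76.47
eef_pos: [0.4794, -0.2318, 0.1508]
tool_rot: [-0.694, 0.72, 0.005, 0.002]
ft_force: [-1.4, 2.9, 1.6]
grip_width: 0.0001
rel pivot inward 33.9  y 17.9 z 150.8 need (array([2.9, 1.9, 0.8]), np.float64(1.2)) tilt [-3.6 10.5]
```

View pics/w15.png

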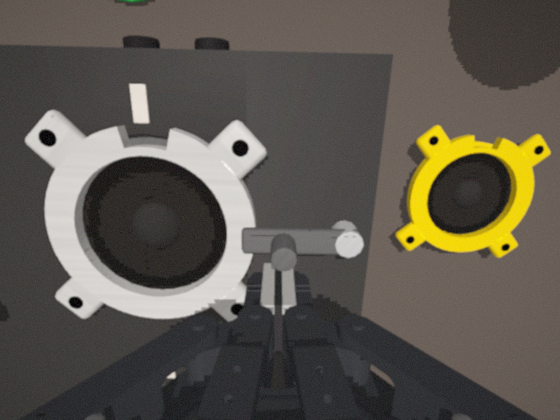

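```bash
python3 -m crank '[[[-8,0,0,0,255],[0,0,-20,0,255],[0,0,-20,0,255],[-30,20,0,0,255],[-35,20,0,0,255],[-35,20,0,0,255],[-35,10,0,0,255],[0,0,0,0,255]]]'
python3 -c "
from h import *
cl('b',-1,-27,33)
P,c=cloud('wrist'); clips(P)"
```

```text
clock: 77.53
eef_pos: [0.4165, -0.0875, 0.1933]
tool_rot: [-0.693, 0.721, -0.002, 0.001]
ft_force: [-0.0, -0.6, -0.6]
grip_width: 0.0
rel pivot inward -37.2  y 4.5 z 193.3 need (array([-28.4, -10.5,  43.4]), np.float64(1.0)) tilt [ 4.5 -1.7]
a near - 0
a far - 0
b near knob col mm (-96.8,30.8) r 31.0 deg 6 n 307
b far - 0
c near - 0
c far - 0
```

```bash
python3 -m crank '[[[-22,-6,0,0,255],[-6,-3,18,0,255],[0,0,18,0,255],[0,0,6,0,255],[0,0,0,0,255]]]'
python3 -c "
from h import *
cl('b',-1,-27,33)"
```

```text
clock: 78.2
eef_pos: [0.4324, -0.0652, 0.1517]
tool_rot: [-0.69, 0.724, -0.007, 0.002]
ft_force: [-0.7, -0.2, 1.5]
grip_width: 0.0001
rel pivot inward -22.6  y 27.6 z 151.7 need (array([-5.4,  4.4,  1.6]), np.float64(0.6)) tilt [12.  -7.5]
```

```bash
python3 -m crank '[[[-5,0,1,0,255],[-2,-9,0,0,255],[-1,-9,0,0,255],[-1,-9,0,0,255],[-1,-9,0,0,255],[0,0,0,0,255]]]'
python3 -c "
from h import *
cl('b',-1,12,37)"
```

```text
clock: 78.95
eef_pos: [0.4726, -0.057, 0.1524]
tool_rot: [-0.69, 0.724, -0.008, 0.002]
ft_force: [-0.2, -0.6, 0.5]
grip_width: -0.0004
rel pivot inward 17.0  y 38.1 z 152.4 need (array([1. , 5.1, 2.4]), np.float64(0.6)) tilt [13.9 -8.1]
```

```bash
python3 -m crank '[[[5,-5,1,0,255],[6,-5,0,0,255],[7,-4,0,0,255],[6,-2,0,0,255],[0,0,0,0,255]]]'
python3 -c "
from h import *
cl('b',-1,32,15)
show('wrist','w16.png')"
```

```text
clock: 79.58
eef_pos: [0.4872, -0.0781, 0.1517]
tool_rot: [-0.691, 0.723, -0.002, 0.006]
ft_force: [-0.3, 2.4, 1.3]
grip_width: 0.0004
rel pivot inward 32.8  y 17.8 z 151.7 need (array([2.8, 0.9, 1.6]), np.float64(0.7)) tilt [11.8  5.7]
```

View pics/w16.png

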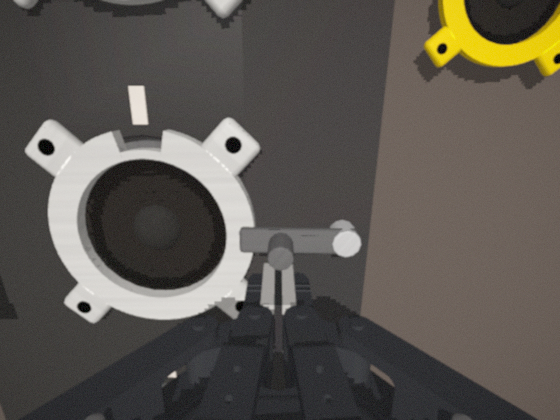

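Shut. Next, A near.

```bash
python3 -m crank '[[[-8,0,0,0,255],[0,0,-20,0,255],[0,0,-20,0,255],[-35,17,0,0,255],[-35,18,0,0,255],[-35,18,0,0,255],[-35,8,0,0,255],[-20,0,0,0,255],[0,0,0,0,255]]]'
python3 -c "
from h import *
cl('a',-1,-22,37)
P,c=cloud('wrist'); clips(P)"
```

```text
clock: 80.75
eef_pos: [0.4371, 0.0927, 0.1934]
tool_rot: [-0.689, 0.725, -0.01, 0.006]
ft_force: [-0.3, -0.1, -0.0]
grip_width: 0.0001
rel pivot inward -27.0  y 31.5 z 193.4 need (array([-5.7, -4. , 43.4]), np.float64(0.4)) tilt [23.5 -6.5]
a near knob col mm (-92.9,184.3) r 31.1 deg 13 n 330
a far - 0
b near - 0
b far - 0
c near - 0
c far - 0
```

```bash
python3 -m crank '[[[-3,0,15,0,255],[0,2,20,0,255],[0,0,8,0,255],[0,0,0,0,255]]]'
python3 -c "
from h import *
cl('a',-1,13,37)"
```

```text
clock: 81.3
eef_pos: [0.4379, 0.0915, 0.15]
tool_rot: [-0.687, 0.727, -0.012, 0.006]
ft_force: [-0.3, 0.6, 0.6]
grip_width: 0.0001
rel pivot inward -26.2  y 30.4 z 150.0 need (array([ -6.6, -39.1,   1. ]), np.float64(0.0)) tilt [26.4 -9.5]
```

```bash
python3 -m crank '[[[-3,-9,0,0,255],[-2,-9,0,0,255],[-2,-9,0,0,255],[-1,-9,0,0,255],[-1,-5,0,0,255],[0,0,0,0,255]]]'
python3 -c "
from h import *
cl('a',-1,32,15)"
```

```text
clock: 82.05
eef_pos: [0.484, 0.0984, 0.1527]
tool_rot: [-0.686, 0.727, -0.013, 0.007]
ft_force: [-0.6, 1.1, -0.5]
grip_width: -0.0001
rel pivot inward 19.5  y 39.9 z 152.7 need (array([ 24.9, -12.4,   3.3]), np.float64(-0.0)) tilt [29.  -9.2]
```

```bash
python3 -m crank '[[[5,-5,1,0,255],[7,-4,0,0,255],[7,-3,0,0,255],[7,-1,0,0,255],[0,0,0,0,255]]]'
python3 -c "
from h import *
cl('a',-1,32,15)
show('wrist','w17.png')"
```

```text
clock: 82.68
eef_pos: [0.4963, 0.0756, 0.1526]
tool_rot: [-0.687, 0.726, -0.008, 0.013]
ft_force: [0.6, 3.3, 0.6]
grip_width: 0.0001
rel pivot inward 33.1  y 17.8 z 152.6 need (array([2.8, 1.2, 2.5]), np.float64(0.2)) tilt [29.3  5.5]
```

View pics/w17.png

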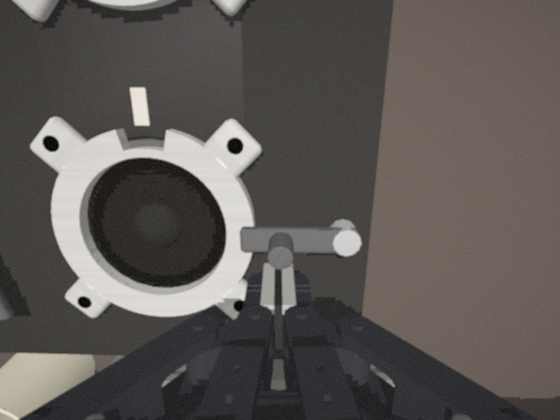

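```bash
python3 -m crank '[[[-8,0,0,0,255],[0,0,-20,0,255],[0,0,-20,0,255],[0,-30,0,0,255],[0,-38,0,0,255],[0,-38,0,0,255],[0,-38,0,0,255],[0,-30,0,0,255],[0,0,0,0,255]]]'
python3 -c "
from h import *
cl('a',1,-24,35)
P,c=cloud('wrist'); clips(P)"
```

```text
clock: 83.85
eef_pos: [0.6726, 0.0675, 0.1983]
tool_rot: [-0.686, 0.727, -0.013, 0.007]
ft_force: [-0.4, 0.1, -1.0]
grip_width: 0.0002
rel pivot inward -9.6  y 19.9 z 198.3 need (array([-15.5, -13. ,  48.6]), np.float64(-0.1)) tilt [27.6 -9.9]
a near - 0
a far knob col mm (92.2,184.0) r 31.0 deg 14 n 298
b near - 0
b far - 0
c near - 0
c far - 0
```

```bash
python3 -m crank '[[[-14,-13,0,0,255],[0,-2,20,0,255],[0,0,20,0,255],[0,0,7,0,255],[0,0,0,0,255]]]'
python3 -c "
from h import *
cl('a',1,-24,35)"
```

```text
clock: 84.52
eef_pos: [0.6839, 0.0798, 0.153]
tool_rot: [-0.686, 0.727, -0.013, 0.004]
ft_force: [-0.2, -0.6, -0.6]
grip_width: 0.0
rel pivot inward -20.2  y 32.9 z 153.0 need (array([-2.2, -3.8,  3.1]), np.float64(-0.0)) tilt [ 24.4 -13. ]
```

```bash
python3 -m crank '[[[-1,0,2,0,255],[-1,9,0,0,255],[-1,9,0,0,255],[-1,9,0,0,255],[-1,8,0,0,255],[0,0,0,0,255]]]'
python3 -c "
from h import *
cl('a',1,32,15)"
```

```text
clock: 85.28
eef_pos: [0.648, 0.0875, 0.1537]
tool_rot: [-0.686, 0.727, -0.015, 0.007]
ft_force: [0.5, 0.8, -0.8]
grip_width: 0.0002
rel pivot inward 16.1  y 38.5 z 153.7 need (array([23.5, 16. ,  3.5]), np.float64(-0.0)) tilt [ 30.8 -12.4]
```

```bash
python3 -m crank '[[[5,5,2,0,255],[7,5,0,0,255],[7,4,0,0,255],[7,2,0,0,255],[0,0,0,0,255]]]'
python3 -c "
from h import *
cl('a',1,32,15)
show('wrist','w18.png')"
```

```text
clock: 85.9
eef_pos: [0.6315, 0.0678, 0.1514]
tool_rot: [-0.688, 0.726, -0.011, 0.014]
ft_force: [0.7, 0.3, -0.6]
grip_width: 0.0002
rel pivot inward 31.4  y 17.9 z 151.4 need (array([2.9, 0.6, 1.3]), np.float64(0.2)) tilt [35.1  3. ]
```

View pics/w18.png

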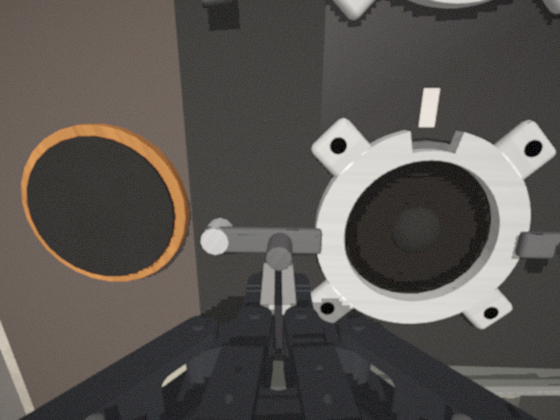

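Shut. A final nudge, then B far.

```bash
python3 -m crank '[[[3,0,0,0,255],[-9,0,0,0,255],[0,0,-20,0,255],[0,0,-20,0,255],[25,-15,0,0,255],[35,-20,0,0,255],[35,-20,0,0,255],[25,-8,0,0,255],[0,0,0,0,255]]]'
python3 -c "
from h import *
cl('b',1,-26,33)
P,c=cloud('wrist'); clips(P)"
```

```text
clock: 87.08
eef_pos: [0.6843, -0.0565, 0.1923]
tool_rot: [-0.687, 0.726, -0.01, 0.008]
ft_force: [-0.2, -0.3, -0.3]
grip_width: -0.0
rel pivot inward -28.4  y 50.7 z 192.3 need (array([17.6,  3.5, 42.3]), np.float64(0.1)) tilt [25.5 -4.6]
a near - 0
a far - 0
b near - 0
b far knob col mm (96.0,31.1) r 31.4 deg 7 n 367
c near - 0
c far - 0
```

```bash
python3 -m crank '[[[17,2,0,0,255],[0,0,20,0,255],[0,0,18,0,255],[0,0,6,0,255],[0,0,0,0,255]]]'
python3 -c "
from h import *
cl('b',1,13,37)"
```

```text
clock: 87.75
eef_pos: [0.6801, -0.0724, 0.1486]
tool_rot: [-0.689, 0.725, -0.011, 0.007]
ft_force: [-0.7, -0.0, 0.2]
grip_width: 0.0002
rel pivot inward -25.1  y 34.7 z 148.6 need (array([-2.6, 38. , -2.3]), np.float64(0.4)) tilt [24.5 -6.2]
```

```bash
python3 -m crank '[[[0,9,-1.5,0,255],[-1,9,0,0,255],[-1,9,0,0,255],[-1,9,0,0,255],[-1,5,0,0,255],[0,0,0,0,255]]]'
python3 -c "
from h import *
cl('b',1,32,15)"
```

```text
clock: 88.5
eef_pos: [0.6376, -0.0656, 0.1525]
tool_rot: [-0.689, 0.724, -0.013, 0.009]
ft_force: [0.9, 0.4, 0.1]
grip_width: -0.0001
rel pivot inward 17.7  y 39.0 z 152.5 need (array([23.9, 14.5,  2.1]), np.float64(0.4)) tilt [30.1 -6.8]
```

```bash
python3 -m crank '[[[5,5,1,0,255],[7,5,0,0,255],[7,3,0,0,255],[8,2,0,0,255],[2,0,0,0,255]]]'
python3 -c "
from h import *
cl('b',1,32,15)
show('wrist','w19.png')"
```

```text
clock: 89.12
eef_pos: [0.6226, -0.0862, 0.1513]
tool_rot: [-0.691, 0.722, -0.007, 0.017]
ft_force: [0.3, 6.6, 0.9]
grip_width: -0.0001
rel pivot inward 31.5  y 17.6 z 151.3 need (array([2.6, 0.6, 1.2]), np.float64(0.8)) tilt [35.2 13.8]
```

View pics/w19.png

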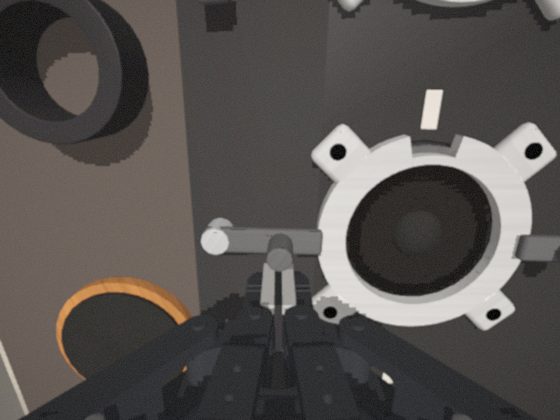

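Shut. Now C far.

```bash
python3 -m crank '[[[-9,0,0,0,255],[0,0,-20,0,255],[0,0,-20,0,255],[28,-17,0,0,255],[35,-20,0,0,255],[35,-20,0,0,255],[35,-8,0,0,255],[8,0,0,0,255],[0,0,0,0,255]]]'
python3 -c "
from h import *
cl('c',1,-26,33)
P,c=cloud('wrist'); clips(P)"
```

```text
clock: 90.3
eef_pos: [0.6778, -0.2299, 0.1902]
tool_rot: [-0.69, 0.723, -0.007, 0.011]
ft_force: [-0.4, -0.2, -0.8]
grip_width: -0.0001
rel pivot inward -31.9  y 31.3 z 190.2 need (array([-1.5,  6.9, 40.1]), np.float64(0.6)) tilt [26.   5.1]
a near - 0
a far - 0
b near - 0
b far - 0
c near - 0
c far knob col mm (97.6,-123.1) r 31.0 deg 4 n 350
```

```bash
python3 -m crank '[[[-2,4,15,0,255],[0,0,17,0,255],[0,0,7,0,255],[0,0,0,0,255]]]'
python3 -c "
from h import *
cl('c',1,13,37)"
```

```text
clock: 90.85
eef_pos: [0.6747, -0.222, 0.1521]
tool_rot: [-0.693, 0.721, -0.007, 0.011]
ft_force: [-1.0, 0.5, 0.3]
grip_width: 0.0003
rel pivot inward -28.3  y 39.0 z 152.1 need (array([ 1.3, 41.4,  1. ]), np.float64(1.0)) tilt [26.5  5.1]
```

```bash
python3 -m crank '[[[5,0,1,0,255],[0,9,0,0,255],[0,9,0,0,255],[-1,9,0,0,255],[-1,9,0,0,255],[-1,7,0,0,255],[0,0,0,0,255]]]'
python3 -c "
from h import *
cl('c',1,32,15)"
```

```text
clock: 91.72
eef_pos: [0.6303, -0.2225, 0.1533]
tool_rot: [-0.693, 0.721, -0.01, 0.013]
ft_force: [0.8, -0.2, 0.3]
grip_width: 0.0003
rel pivot inward 15.9  y 36.0 z 153.3 need (array([20.7, 16.5,  2.6]), np.float64(1.0)) tilt [33.2  3.3]
```

```bash
python3 -m crank '[[[4,6,1,0,255],[6,5,0,0,255],[7,4,0,0,255],[7,2,0,0,255],[2,0,0,0,255]]]'
python3 -c "
from h import *
cl('c',1,32,15)
show('wrist','w20.png')"
```

```text
clock: 92.35
eef_pos: [0.6133, -0.2397, 0.1512]
tool_rot: [-0.695, 0.719, -0.005, 0.021]
ft_force: [0.6, 5.6, 2.4]
grip_width: 0.0
rel pivot inward 31.9  y 17.7 z 151.2 need (array([2.8, 0.2, 1.2]), np.float64(1.3)) tilt [37.1 22.9]
```

View pics/w20.png

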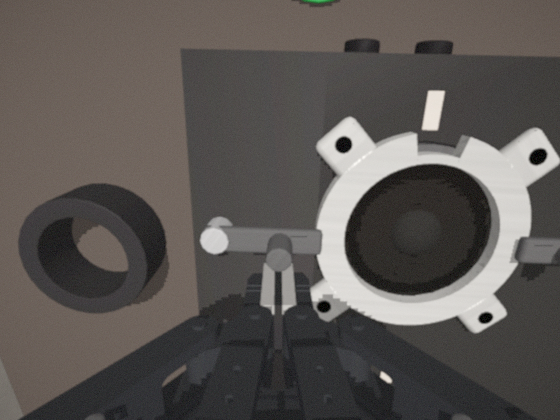

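```bash
python3 -m crank '[[[-9,0,0,0,255],[0,0,-20,0,255],[0,0,-30,0,255],[0,0,-30,0,255],[0,30,-10,0,255],[0,35,0,0,255],[0,35,0,0,255],[0,35,0,0,255],[0,35,0,0,255],[0,35,0,0,255],[0,35,0,0,255],[0,0,0,0,255]]]'
python3 - <<'E'
from h import *
print(tool()[0])
P,c=cloud('top')
for k in 'abc': print(k,drv(P,k))
clips(P)
cv2.imwrite('pics/top_end.png',c['img'])
cv2.imwrite('pics/top_endz.png',cv2.resize(c['img'][145:300,90:420],None,fx=2.4,fy=2.4,interpolation=cv2.INTER_CUBIC))
P,c=cloud('wrist')
for k in 'abc': print(k,drv(P,k))
clips(P); cv2.imwrite('pics/w21.png',c['img'])
E
```

```text
clock: 93.9
eef_pos: [0.3576, -0.229, 0.2338]
tool_rot: [-0.692, 0.721, -0.005, 0.013]
ft_force: [0.8, 0.1, 0.6]
grip_width: -0.0003
[ 0.35760766 -0.22895584  0.23378351]
a {'n': 223, 'ears': [np.float64(43.9), np.float64(133.9), np.float64(223.9), np.float64(313.9)], 'notch': [(np.float64(88.9), 13, 1.0), (np.float64(178.9), 13, 1.0), (np.float64(268.9), 15, 0.0), (np.float64(358.9), 18, 1.0)], 'circ': (-0.0, -0.0, 55.8)}
b {'n': 226, 'ears': [np.float64(45.8), np.float64(135.8), np.float64(225.8), np.float64(315.8)], 'notch': [(np.float64(0.8), 17, 1.0), (np.float64(90.8), 16, 1.0), (np.float64(180.8), 12, 1.0), (np.float64(270.8), 11, 0.0)], 'circ': (0.1, 0.0, 55.9)}
c {'n': 237, 'ears': [np.float64(43.2), np.float64(133.2), np.float64(223.2), np.float64(313.2)], 'notch': [(np.float64(88.2), 19, 0.89), (np.float64(178.2), 12, 1.0), (np.float64(268.2), 15, 0.2), (np.float64(358.2), 17, 1.0)], 'circ': (-0.2, 0.3, 55.9)}
a near knob col mm (-67.6,153.7) r 32.4 deg 91 n 24
a far knob col mm (69.0,153.4) r 31.0 deg 91 n 22
b near knob col mm (-67.0,-0.5) r 33.0 deg 91 n 22
b far knob col mm (69.0,0.3) r 31.0 deg 89 n 25
c near knob col mm (-67.9,-153.6) r 32.1 deg 89 n 25
c far knob col mm (67.8,-153.2) r 32.2 deg 89 n 22
a None
b {'n': 793, 'ears': [np.float64(44.6), np.float64(134.6), np.float64(224.6), np.float64(314.6)], 'notch': [(np.float64(89.6), 0, None), (np.float64(179.6), 29, 1.0), (np.float64(269.6), 66, 0.0), (np.float64(359.6), 153, 1.0)], 'circ': (-0.0, -0.0, 55.9)}
c {'n': 1091, 'ears': [np.float64(44.9), np.float64(134.9), np.float64(224.9), np.float64(314.9)], 'notch': [(np.float64(89.9), 108, 1.0), (np.float64(179.9), 66, 1.0), (np.float64(269.9), 206, 0.2), (np.float64(359.9), 0, None)], 'circ': (-1.2, 1.0, 55.9)}
a near - 0
a far - 0
b near - 0
b far - 0
c near knob col mm (-69.4,-154.4) r 30.6 deg 91 n 258
c far - 0
```

View pics/top_end.png

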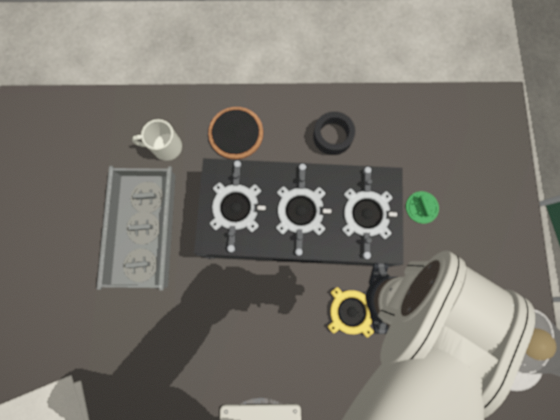

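View pics/top_endz.png

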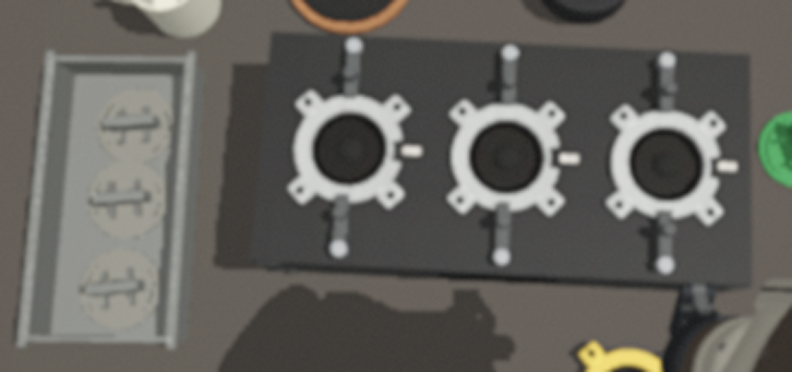

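View pics/w21.png

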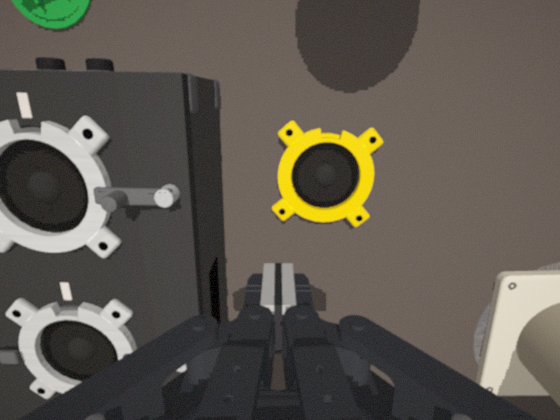

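```bash
python3 -c "
from h import *
print(bot.job_done())"
```

```text
the job is handed in; nothing more can be done
None
```

All three drivers are turned to their ticks, all six clips are shut, and the three covers are in the grey tray. I handed the job in at about 94 s; it reports no verdict.

**What I did:**
- I lifted the covers off by their ribs and set them side by side in the tray.
- I pushed each driver round anticlockwise by one ear with the closed fingers. Turns were about 22° for A, 75° for B and 170° for C.
- I swung every clip shut by its knob.

**Last checks, top camera:**
- **Notches:** A is at 268.9°, B at 270.8° and C at 268.2°, where 270° is dead on the tick and about 10° either way is allowed. This camera reads off centre by about 2° at most. The wrist camera put B at 269.6° and C at 269.9°, so the two views differ by about 1 to 2°.
- **Clips:** all six read 89 to 91°, so they are at their stops.
- **Covers:** all three are in the tray.
- **Bystanders:** I went nowhere near the mug, tape roll or practice pad, and they look unmoved.
- **Robot:** it was clear of everything when I handed in.

**What did not go smoothly:**
- The tool tilted as it moved, up to about 10° at worst, and I spent roughly 20 s in free air bringing it back.
- The first grip on cover A was too shallow, so I opened the gripper, went lower and gripped it again.
- The fingers touched the baffle lightly, at about 4 N, while starting on driver C.

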